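Load the sample carrier by fit and hang it up

ROBOT

A 6-joint arm with a two-finger parallel gripper is mounted at the origin on the work surface. World frame = base frame: x ahead of the robot, y to its left, z up, the work surface at z = 0. Lengths are in m, angles in rad, forces in N, time in s.
With the tool pointing down it reaches from about 0.375 to 0.975 m from the base axis. Payload 3.8 kg.
Tool frame: the origin (TCP) lies at the centre of the arm's flange, where the gripper is bolted on; the fingertips stand 173 mm ahead of it and the grasp point (between the pads) lies 155 mm ahead of it (pinch_z is the distance from the TCP to the grasp point, in m); z points along the fingers, y is the line along which they close (so a half turn about z gives the same grasp; the last joint's range is limited). The gripper opens to 85 mm and grips with 20 to 120 N. Pads are 22 mm wide; open, the fingers measure 114 mm over their backs; the gripper's body (76 mm by 85 mm) begins 54 mm behind the grasp point. The pads swing forward as they close: fully open they stand 13 mm farther back than shut.
Start: joints at [1.137, 0.264, 1.604, -0, 1.274, -0.037], TCP at [0.261, 0.623, 0.405] pointing down, gripper open.
Joint ranges: [-2.63, 2.63], [-0.94, 2.18], [0.31, 2.57], [-1.31, 4.45], [0, 2.66], [-2.55, 2.55]. Speed limits (rad/s): [2.57, 2.57, 3.14, 3.14, 3.14, 3.14].

INTERFACE

Orientations are given as a rotation vector (axis times angle).
In Python, from rig import * gives the robot as it stands. The module is installed in compiled form; this text tells all that it offers.
- The arm moves only by the tool move_arm, never from a script. Its argument "plan" is a list of rows, each an object with "travel": the shift along the tool's x, y, z in cm, a list of three; "delta_rot": the turn, a rotation vector about the tool's x, y, z in rad, a list of three; "jaw": the closure, from -1 (fully open) to 1 (shut). In form: [{"travel": [tx, ty, tz], "delta_rot": [ax, ay, az], "jaw": jaw}, ...]. A call has 1 to 5 rows; each row shifts and turns the commanded pose from where the row before left it, along the tool's axes as they then stand; what a row does not reach is not made up. A row lasts 1/8 s, in which the tool goes at most 62.5 mm and 10.7 degrees, less where a joint would pass 70% of its speed; a pose out of reach is approached as far as the arm can. A call with a gripper value outside its range is refused whole. The fingers move at their own pace and stop on an object; "squeeze" is the grip in N (left out, the last holds). Time passes only in rows, so rows that do not move let the fingers close. It gives the time, the measured TCP pose, the force, the opening and the grip force at its end, in the units of the state.
- get_obs(): the state, without advancing time (a new reading comes with each control period).
- camera(name): name is "scene" or "top" or "wrist"; returns a dict with "frame" (480x640x3 uint8, red, green, blue), "fx", "fy", "cx", "cy" (pixels), "k1" (the pictures are not rectified: a ray, as slopes to the right and down, at radius r is drawn at 1 + k1 r^2 times it, then the intrinsics apply), "origin" and "orientation" of the camera in the world. Camera axes: x right, y down, z forward; pixel columns grow to the right and rows downward; lengths in m; the calibration is good to about 2 mm. A picture is of the moment at which its call begins. There is no depth.
- hand_in(): hands the job in; it is judged then, once.
The state is a dict: "t": time; "q": joint angles; "qd": joint speeds; "joint_efforts": joint torques, N m; "eef_pos": TCP position; "ee_rot": TCP orientation; "force": force on the tool from outside, world axes, zero at the start; "wrist_torque": the same for the moment, N m; "finger_gap": opening from 0.0 (shut) to 1.0 (fully open); "grip_force": force on a finger pad.
Only numpy, scipy, OpenCV 4.12 (cv2) and the standard library are available. Lean on these libraries where they do the work, as an engineer would, in place of code of your own. Each camera call takes 0.05 s, during which the arm holds its last target. There are 200 camera calls.

TASK

Try the sealed sample pots on the bench in the carrier's wells: seat every pot that fits fully down in a well of its own, and stand every pot too wide for the wells upright in the white return tray. When all the fitting pots are in the carrier, while it stands on the bench, hang the loaded carrier by its handle on the hook of the stand and let go, with the pots still seated; leave the bottle, the jar and the tape roll where they are.

Things in the scene. Friction and masses are not known exactly. Their poses are not given: they have to be found in the camera images.
- carrier: loose aluminium sample carrier: a block 176 x 112 x 22 mm (x, y, z) with four round wells 37 mm wide and 16 mm deep (floor 6 mm above the underside, rims chamfered 2 mm) and one upright steel loop handle over its middle; 0.5 kg. There are never more fitting pots than wells. Origin: centre of its underside, z up. Wells at x = +-60, y = +-30 mm
- carrier_handle (a point): middle of the handle's round top bar (9 mm thick, along the carrier's y, its axis 90 mm above the carrier's underside). The bar joins two flat side straps (14 mm in x, 6 mm in y), so the loop is 56 mm wide outside along y, 44 mm inside, and open beneath the bar down to the block. It can be taken from above across the outside of both straps
- hook_stand: fixed stand, seat and yaw vary: steel hook rod 10 mm thick that leaves a post (20 mm thick, 195 mm high, 160 mm to the stand's +x) and slopes down towards the stand's -x to the seat, then turns up into a tip. Origin: on the table straight below the hook's seat; the rod lies along the stand's x; base plate 130 x 120 x 16 mm under the post, from x = 100 to 230 mm
- hook_seat (a point): where the axis of the handle's top bar comes to rest in the hook: 160 mm above the table (the carrier then hangs about 70 mm above the table). Bar along the stand's y
- hook_tip (a point): centre of the hook's rounded upturned end (radius 5 mm): 34 mm from the seat towards the stand's -x, 165 mm above the table; top of the tip at 170 mm. A bar must be brought over it to reach the seat; the rod then runs between the caps of the seated pots, so bring the carrier in along the stand's x, from the tip's side
- return_tray: fixed white tray 170 x 110 x 28 mm (x, y, z), walls and floor 4 mm, open above. Origin: centre of its underside
- wash_bottle: bystander: white bottle with blue cap, 64 mm wide, 150 mm high; origin at the centre of its underside
- reagent_jar: bystander: amber jar, 70 mm wide, 80 mm high; origin at the centre of its underside
- tape_roll: bystander: roll of tape lying flat, 90 mm wide, 22 mm high; origin at the centre of its underside
- well_1 (a point): centre of the mouth of a carrier well, at x = 60, y = 30 mm in the carrier's frame, 22 mm above its underside
- well_2 (a point): centre of the mouth of a carrier well, at x = 60, y = -30 mm in the carrier's frame, 22 mm above its underside
- well_3 (a point): centre of the mouth of a carrier well, at x = -60, y = 30 mm in the carrier's frame, 22 mm above its underside
- well_4 (a point): centre of the mouth of a carrier well, at x = -60, y = -30 mm in the carrier's frame, 22 mm above its underside
- pot_1: sealed sample pot, may be absent: round grey body 26 mm high and EITHER 34 mm OR 40 mm in diameter (only trying it in a well, or a look, tells which), with a red screw cap 28 mm wide on top reaching from 26 to 44 mm above the underside (hold it by the cap, fingertips above the wider body); 60 g. Origin: centre of its underside, z up; starts upright
- pot_2: sealed sample pot, may be absent: round grey body 26 mm high and EITHER 34 mm OR 40 mm in diameter (only trying it in a well, or a look, tells which), with a red screw cap 28 mm wide on top reaching from 26 to 44 mm above the underside (hold it by the cap, fingertips above the wider body); 60 g. Origin: centre of its underside, z up; starts upright
- pot_3: sealed sample pot, may be absent: round grey body 26 mm high and EITHER 34 mm OR 40 mm in diameter (only trying it in a well, or a look, tells which), with a red screw cap 28 mm wide on top reaching from 26 to 44 mm above the underside (hold it by the cap, fingertips above the wider body); 60 g. Origin: centre of its underside, z up; starts upright
- pot_4: sealed sample pot, may be absent: round grey body 26 mm high and EITHER 34 mm OR 40 mm in diameter (only trying it in a well, or a look, tells which), with a red screw cap 28 mm wide on top reaching from 26 to 44 mm above the underside (hold it by the cap, fingertips above the wider body); 60 g. Origin: centre of its underside, z up; starts upright
- pot_5: sealed sample pot, may be absent: round grey body 26 mm high and EITHER 34 mm OR 40 mm in diameter (only trying it in a well, or a look, tells which), with a red screw cap 28 mm wide on top reaching from 26 to 44 mm above the underside (hold it by the cap, fingertips above the wider body); 60 g. Origin: centre of its underside, z up; starts upright
- pot_6: sealed sample pot, may be absent: round grey body 26 mm high and EITHER 34 mm OR 40 mm in diameter (only trying it in a well, or a look, tells which), with a red screw cap 28 mm wide on top reaching from 26 to 44 mm above the underside (hold it by the cap, fingertips above the wider body); 60 g. Origin: centre of its underside, z up; starts upright
- pot_7: sealed sample pot, may be absent: round grey body 26 mm high and EITHER 34 mm OR 40 mm in diameter (only trying it in a well, or a look, tells which), with a red screw cap 28 mm wide on top reaching from 26 to 44 mm above the underside (hold it by the cap, fingertips above the wider body); 60 g. Origin: centre of its underside, z up; starts upright

How it is judged:
By the outcome, as a careful person would: the job done as asked, in the order asked, and still so for the second after the job is handed in, with the robot touching nothing.
Of pot_1, pot_2, pot_3, pot_4, pot_5, pot_6, pot_7 only 5 to 7 are there at a start; the rules pass over those that are not, and their reading is None.
At some moment in a run one of pot_1, pot_2, pot_3, pot_4, pot_5, pot_6, pot_7 may be knocked a few centimetres aside while the robot is not near it.
It also fails if it takes over 210 s, if anything falls off the work surface, if the arm or the gripper's body presses on something with over 40 N, if the wrist force passes 120 N, or if a joint passes its speed limit or range.

## Working session

There is one attempt and no reset: what is moved stays moved. The work goes in short steps, Python scripts to look and compute and a tool call to move; the robot and the scene stay as the last step left them, time stands still between calls to the robot, and variables do not carry over. Pictures are saved under pics/ and viewed, at most 14 in all, crops included, and the job is handed in when it is done.

Besides the shell and the picture viewer there is one more tool, called as name(argument=value, ...) on one line, values as JSON. move_arm: Moves the arm, as the interface text tells. Its arguments: {"type":"object","properties":{"plan":{"type":"array","items":{"type":"object","properties":{"travel":{"type":"array","items":{"type":"number"}},"delta_rot":{"type":"array","items":{"type":"number"}},"jaw":{"type":"number"}}}},"squeeze":{"type":"number"}},"required":["plan"]}

```bash
mkdir -p pics
python3 - <<'E'
from rig import *
import cv2,numpy as np
o=get_obs();print(o)
for n in("scene","top","wrist"):
    c=camera(n);cv2.imwrite(f"pics/{n}0.png",c["frame"][:,:,::-1]);print(n,{k:v for k,v in c.items() if k!="frame"})
E
```

```text
{'t': 0.0, 'q': array([ 1.13713294e+00,  2.64730264e-01,  1.60537470e+00, -1.88467056e-05,
        1.27370390e+00, -3.68745131e-02]), 'qd': array([-0.00105637, -0.00153793, -0.00132482,  0.00254691, -0.00011765,
        0.00010893]), 'joint_efforts': array([ 9.90231820e-04, -5.15100574e+01, -3.67314577e+01, -1.14864447e-04,
        1.27785842e-02,  1.94059493e-05]), 'eef_pos': array([0.26070194, 0.62224555, 0.40337665]), 'ee_rot': array([-0.61908657, -3.0794787 ,  0.00339138]), 'force': array([-0.49017149,  0.21792772,  0.42224269]), 'wrist_torque': array([-0.00524371,  0.00144938, -0.04231419]), 'grip_force': 0.0, 'finger_gap': 1.0024448485401658}
scene {'fx': 440.5167723580293, 'fy': 440.5167723580293, 'cx': 324.3860526454411, 'cy': 232.97180252627322, 'k1': 0.0017864069920006866, 'origin': array([ 1.24462299, -0.12593327,  0.67020279]), 'orientation': array([-1.7846495 , -1.57192186,  0.72160385])}
top {'fx': 533.6215421079088, 'fy': 533.6215421079088, 'cx': 310.5739916313642, 'cy': 237.29071334764487, 'k1': -0.12610921203186007, 'origin': array([ 0.3966568 , -0.02235845,  1.50794776]), 'orientation': array([-2.16842275,  2.17654375, -0.13510712])}
wrist {'fx': 423.22740427122585, 'fy': 423.22740427122585, 'cx': 322.4389065113446, 'cy': 243.34519758808278, 'k1': -0.07102241225028769, 'origin': array([0.18823992, 0.6519731 , 0.37281436]), 'orientation': array([2.38742666, 1.589784  , 0.2495791 ])}
```

View pics/top0.png

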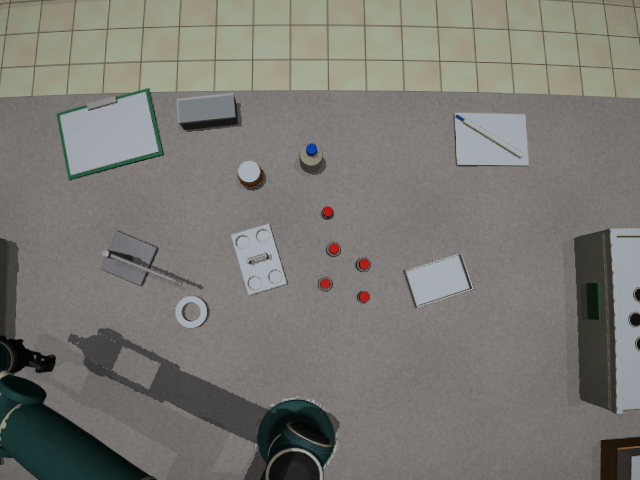

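View pics/scene0.png

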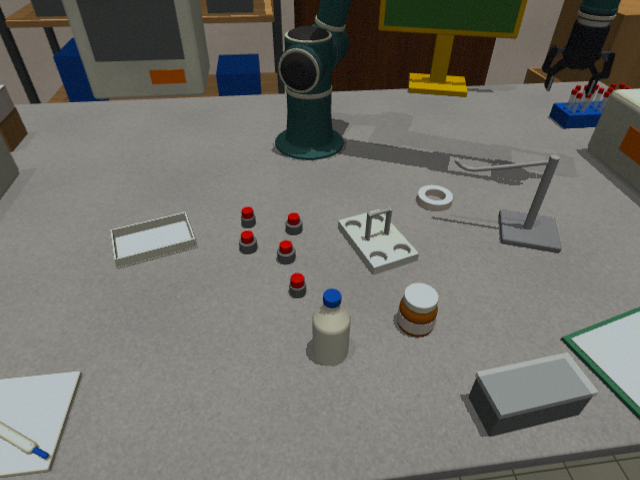

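```bash
cat > h.py <<'E'
from rig import *
import cv2,numpy as np
from scipy.spatial.transform import Rotation as R
from scipy.optimize import least_squares
np.set_printoptions(precision=4,suppress=True)
def rays(c,px):
    K=np.array([[c['fx'],0,c['cx']],[0,c['fy'],c['cy']],[0,0,1]])
    d=np.array([c['k1'],0,0,0,0]);p=np.array(px,float).reshape(-1,1,2)
    s=cv2.undistortPoints(p,K,d)[:,0]
    return np.c_[s,np.ones(len(s))]@R.from_rotvec(c['orientation']).as_matrix().T
def proj(c,X):
    K=np.array([[c['fx'],0,c['cx']],[0,c['fy'],c['cy']],[0,0,1]])
    M=R.from_rotvec(c['orientation']).as_matrix().T
    return cv2.projectPoints(np.array(X,float).reshape(-1,3),cv2.Rodrigues(M)[0],-M@c['origin'],K,np.array([c['k1'],0,0,0,0]))[0][:,0]
def onz(c,px,z):
    r=rays(c,px);return c['origin']+r*((z-c['origin'][2])/r[:,2:])
def tri(cs,pxs):  # one point, several views
    A=np.zeros((3,3));b=np.zeros(3)
    for c,p in zip(cs,pxs):
        r=rays(c,[p])[0];r/=np.linalg.norm(r);P=np.eye(3)-np.outer(r,r);A+=P;b+=P@c['origin']
    return np.linalg.solve(A,b)
def red(c,amin=20):
    f=c['frame'].astype(int);m=((f[...,0]>110)&(f[...,1]<70)&(f[...,2]<70)).astype(np.uint8)
    n,l,s,ce=cv2.connectedComponentsWithStats(m);return np.array([np.r_[ce[i],s[i,4]] for i in range(1,n) if s[i,4]>=amin])
def tocmd(o,target):  # world TCP shift -> tool cm
    return R.from_rotvec(o['ee_rot']).as_matrix().T@(np.array(target)-o['eef_pos'])*100
def state(): 
    o=get_obs();M=R.from_rotvec(o['ee_rot']).as_matrix()
    print('t',round(o['t'],2),'tcp',o['eef_pos'],'x',M[:,0],'y',M[:,1],'z',M[:,2],'F',o['force'],'gap',round(o['finger_gap'],3),'grip',o['grip_force']);return o,M
E
cat > a.py <<'E'
from h import *
T=camera("top");S=camera("scene");state()
t=red(T);t=t[t[:,1]>150];s=red(S);s=s[(s[:,0]<400)&(s[:,1]>200)]
P=onz(T,t[:,:2],.04)
for p,q in zip(P,t):
    e=proj(S,p)[0];j=np.argmin(np.hypot(*(s[:,:2]-e).T));print(q,s[j],tri([T,S],[q[:2],s[j,:2]]))
print('tray',onz(T,[(438,280),(404,270),(462,254),(472,290),(416,306)],.028))
print('carr',onz(T,[(259,260),(232,235),(270,225),(287,284),(249,294)],.022))
print('handle',tri([T,S],[(259,258.5),(378,212)]))
print('tip',tri([T,S],[(181,284),(460,161)]),'post',tri([T,S],[(107,253.5),(552,157)]))
print('tape',onz(T,[(192,312)],.02),'jar',onz(T,[(250,174)],.08),'bottle',onz(T,[(312,150)],.15))
E
python3 a.py
```

```text
t 0.25 tcp [0.2608 0.6224 0.404 ] x [-0.9223  0.3865  0.0001] y [ 0.3865  0.9223 -0.0011] z [-0.0005 -0.001  -1.    ] F [-0.2405  0.6251 -0.876 ] gap 1.001 grip 0.0
[327.3239 210.8028  71.    ] [296.9245 277.717  106.    ] [ 0.631  -0.0917  0.0421]
[333.5584 247.974   77.    ] [285.3373 244.1928  83.    ] [ 0.5273 -0.108   0.0415]
[363.974  263.4416  77.    ] [246.3846 234.359   78.    ] [ 0.4841 -0.1915  0.0415]
[324.9241 283.3797  79.    ] [293.0469 216.0469  64.    ] [ 0.4298 -0.0837  0.0412]
[364.2375 296.45    80.    ] [246.7742 209.9839  62.    ] [ 0.3934 -0.191   0.0411]
tray [[ 0.4373 -0.4014  0.028 ]
 [ 0.466  -0.3057  0.028 ]
 [ 0.5099 -0.4725  0.028 ]
 [ 0.4083 -0.4982  0.028 ]
 [ 0.3656 -0.3375  0.028 ]]
carr [[0.496  0.0987 0.022 ]
 [0.5663 0.1749 0.022 ]
 [0.5943 0.0683 0.022 ]
 [0.429  0.0206 0.022 ]
 [0.4015 0.1261 0.022 ]]
handle [0.4963 0.0964 0.0872]
tip [0.4283 0.2904 0.1623] post [0.5002 0.4632 0.2033]
tape [[0.3516 0.2849 0.02  ]] jar [[0.7273 0.1202 0.08  ]] bottle [[ 0.7749 -0.0482  0.15  ]]
```

Run:
```python
import cv2,numpy as np
T=cv2.imread('pics/top0.png');S=cv2.imread('pics/scene0.png')
a=cv2.resize(T[195:345,90:290],(800,600),interpolation=cv2.INTER_CUBIC);cv2.imwrite('pics/c1.png',a)
b=cv2.resize(S[145:295,380:580],(800,600),interpolation=cv2.INTER_CUBIC);cv2.imwrite('pics/c2.png',b)
```

move_arm(plan=[{"travel": [-4.2, -4.3, 0], "delta_rot": [0, 0, 0], "jaw": -1}, {"travel": [-4.2, -4.3, 0], "delta_rot": [0, 0, 0], "jaw": -1}, {"travel": [-4.2, -4.3, 0], "delta_rot": [0, 0, 0], "jaw": -1}, {"travel": [-4.2, -4.3, 0], "delta_rot": [0, 0, 0], "jaw": -1}, {"travel": [-4.2, -4.3, 0], "delta_rot": [0, 0, 0], "jaw": -1}])

```text
t: 0.88
eef_pos: [0.3718, 0.3413, 0.4048]
ee_rot: [0.618, 3.08, 0.0]
force: [0.2, 0.7, 0.8]
finger_gap: 0.999
grip_force: 0.0
```

move_arm(plan=[{"travel": [-4.2, -4.3, 0], "delta_rot": [0, 0, 0], "jaw": -1}, {"travel": [-4.2, -4.3, 0], "delta_rot": [0, 0, 0], "jaw": -1}, {"travel": [-4.2, -4.3, 0], "delta_rot": [0, 0, 0], "jaw": -1}, {"travel": [-4.2, -4.3, 0], "delta_rot": [0, 0, 0], "jaw": -1}, {"travel": [-4.2, -4.3, 0], "delta_rot": [0, 0, 0], "jaw": -1}])

```text
t: 1.5
eef_pos: [0.4823, 0.0617, 0.405]
ee_rot: [0.619, 3.079, 0.001]
force: [1.1, -0.0, 0.6]
finger_gap: 1.001
grip_force: 0.0
```

Run:
```python
from h import *
o,M=state();c=camera("wrist");cv2.imwrite("pics/w1.png",c["frame"][:,:,::-1]);print(c['origin'],R.from_rotvec(c['orientation']).as_matrix()[:,2])
print(onz(c,[(0,0),(639,0),(0,479),(639,479)],0))
np.save('w1.npy',c,allow_pickle=True)
```

```text
t 1.5 tcp [0.4823 0.0617 0.405 ] x [-0.9223  0.3865 -0.0008] y [0.3865 0.9223 0.0006] z [ 0.001   0.0003 -1.    ] F [ 1.1079 -0.0221  0.5914] gap 1.001 grip 0.0
[0.4099 0.0915 0.3743] [ 0.2864 -0.119  -0.9507]
[[ 0.2211 -0.1215  0.    ]
 [ 0.4275  0.3711  0.    ]
 [ 0.6526 -0.446   0.    ]
 [ 0.9601  0.2894  0.    ]]
```

View pics/w1.png

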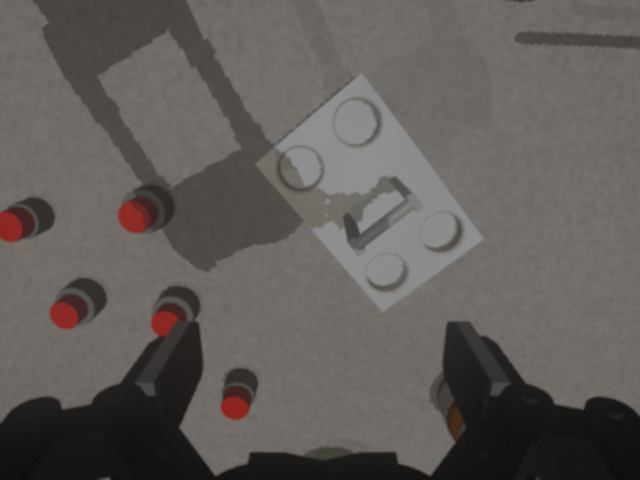

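move_arm(plan=[{"travel": [-1.5, -5.0, 1], "delta_rot": [0, 0, 0], "jaw": -1}, {"travel": [-1.5, -5, 2], "delta_rot": [0, 0, 0], "jaw": -1}, {"travel": [-1.5, -4, 2], "delta_rot": [0, 0, 0], "jaw": -1}, {"travel": [-1, -3, 1], "delta_rot": [0, 0, 0], "jaw": -1}, {"travel": [0, 0, 0], "delta_rot": [0, 0, 0], "jaw": -1}])

```text
t: 2.17
eef_pos: [0.4664, -0.1158, 0.3436]
ee_rot: [-0.624, -3.077, 0.0]
force: [0.4, 0.2, 0.1]
finger_gap: 0.998
grip_force: 0.0
```

Run:
```python
from h import *
o,M=state();c=camera("wrist");cv2.imwrite("pics/w2.png",c["frame"][:,:,::-1])
np.save('w2.npy',c,allow_pickle=True);r=red(c);print(r);print(onz(c,r[:,:2],.04))
```

```text
t 2.17 tcp [ 0.4664 -0.1158  0.3436] x [-0.921   0.3896  0.0021] y [ 0.3896  0.921  -0.0005] z [-0.0022  0.0004 -1.    ] F [0.425  0.2288 0.123 ] gap 0.998 grip 0.0
[[ 347.4955  158.6821 1447.    ]
 [ 170.9117  171.0852 1280.    ]
 [ 366.2156  300.4012  997.    ]
 [ 234.8895  300.3342  371.    ]
 [ 433.3797  404.6635  740.    ]]
[[ 0.429  -0.0833  0.04  ]
 [ 0.3914 -0.1917  0.04  ]
 [ 0.5265 -0.1081  0.04  ]
 [ 0.4902 -0.1942  0.04  ]
 [ 0.6321 -0.0916  0.04  ]]
```

View pics/w2.png

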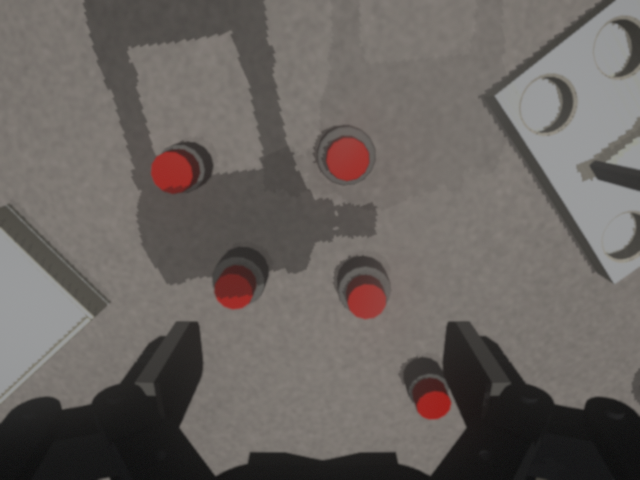

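Run:
```python
from h import *
c=np.load('w2.npy',allow_pickle=True).item();r=red(c)
# refined cap centre: use cap top disc+side -> approximate; take top/scene triangulated xy
P=np.array([[.429,-.0835],[.392,-.191],[.527,-.108],[.484,-.1915],[.6315,-.0917]])
th=np.linspace(0,2*np.pi,72);out=[]
f=c['frame'][:,:,::-1]
f4=cv2.resize(f,None,fx=4,fy=4,interpolation=cv2.INTER_CUBIC);f4=np.clip(f4.astype(int)*2,0,255).astype(np.uint8)
for p in P:
    g=f4.copy()
    ctr=proj(c,[p[0],p[1],.035])[0]*4
    for rad,z,col in((.017,.026,(255,255,0)),(.020,.026,(0,255,255)),(.014,.044,(255,255,255))):
        q=proj(c,np.c_[p[0]+rad*np.cos(th),p[1]+rad*np.sin(th),0*th+z])*4
        for a in q: cv2.circle(g,tuple(int(v) for v in a),1,col,-1)
    y,x=int(ctr[1]),int(ctr[0]);y=max(y,150);out.append(np.pad(g[y-150:y+150,x-133:x+133],((0,0),(0,1),(0,0))))
im=np.zeros((600,801,3),np.uint8)
for i,k in enumerate(out): 
    k=k[:300,:267];im[(i//3)*300:(i//3)*300+k.shape[0],(i%3)*267:(i%3)*267+k.shape[1]]=k
cv2.imwrite('pics/ov.png',im[:,:800])
```

```text
(no output)
```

View pics/ov.png

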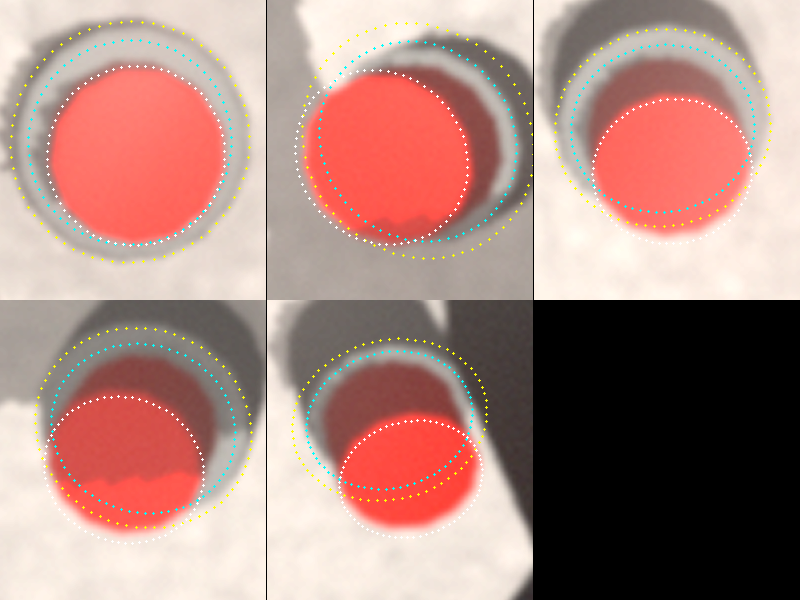

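```bash
cat > carr.py <<'E'
from h import *
L=np.array([[.06,.03,.022],[.06,-.03,.022],[-.06,.03,.022],[-.06,-.03,.022],[.088,.056,.022],[.088,-.056,.022],[-.088,.056,.022],[-.088,-.056,.022],[0,0,.0945]])
def pose(p): 
    c,s=np.cos(p[2]),np.sin(p[2]);return np.c_[p[0]+c*L[:,0]-s*L[:,1],p[1]+s*L[:,0]+c*L[:,1],L[:,2]+p[3]]
E
python3 - <<'E'
from carr import *
c=np.load('w1.npy',allow_pickle=True).item();c2=np.load('w2.npy',allow_pickle=True).item()
# order: +x end far from robot, +y left
obs=[(440,231),(385.5,271),(357,121),(300,167),(482,239),(382,310),(361,73),(257,163),None]
d=[(c,i,o) for i,o in enumerate(obs) if o]+[(c2,3,(547,103))]
f=lambda p:np.concatenate([(proj(k,pose(p)[i])[0]-o) for k,i,o in d])
s=least_squares(f,[.5,.1,.28,0],loss='soft_l1');print(s.x,s.fun.reshape(-1,2))
p0=s.x;print('free z',p0[3],'handle proj',proj(c,pose(p0)[8]));print(pose(p0))
# pots: triangulate from w1,w2
for a,b in (((.429,-.0835),0),):pass
r1,r2=red(c),red(c2)
for q in r2:
    e=proj(c,onz(c2,[q[:2]],.04))[0];j=np.argmin(np.hypot(*(r1[:,:2]-e).T));print(tri([c,c2],[r1[j,:2],q[:2]]),r1[j])
E
```

```text
[ 0.4978  0.1014  0.286  -0.0028] [[ 0.5692  0.5363]
 [ 0.3673  0.652 ]
 [ 0.2447  0.4554]
 [ 0.5206  1.0578]
 [ 0.0977 -1.6482]
 [-0.8174 -0.3874]
 [ 0.4744 -1.1241]
 [-1.9222 -1.226 ]
 [-0.5821  0.5514]]
free z -0.0028111680014398935 handle proj [[384.3015 222.872 ]]
[[0.5469 0.1471 0.0192]
 [0.5638 0.0895 0.0192]
 [0.4318 0.1132 0.0192]
 [0.4487 0.0557 0.0192]
 [0.5664 0.1799 0.0192]
 [0.598  0.0725 0.0192]
 [0.3976 0.1303 0.0192]
 [0.4292 0.0228 0.0192]
 [0.4978 0.1014 0.0917]]
[ 0.4283 -0.0834  0.048 ] [131.1077 217.9846 585.    ]
[ 0.3924 -0.1919  0.0397] [  9.4059 226.883  547.    ]
[ 0.5224 -0.1073  0.0469] [162.8157 322.5146 445.    ]
[ 0.4848 -0.1904  0.0464] [ 63.4507 315.382  568.    ]
[ 0.6294 -0.0916  0.0434] [234.1884 407.6687 483.    ]
```

move_arm(plan=[{"travel": [0, 0, 1], "delta_rot": [0, 0, -0.172], "jaw": -1}, {"travel": [0, 0, 1], "delta_rot": [0, 0, -0.172], "jaw": -1}, {"travel": [0, 0, 1], "delta_rot": [0, 0, -0.172], "jaw": -1}, {"travel": [0, 0, 1], "delta_rot": [0, 0, -0.172], "jaw": -1}, {"travel": [-4, -0.5, 0], "delta_rot": [0, 0, 0], "jaw": -1}])

```text
t: 2.85
eef_pos: [0.5052, -0.1062, 0.3037]
ee_rot: [0.458, -3.105, -0.002]
force: [0.7, -0.2, 1.0]
finger_gap: 0.997
grip_force: 0.0
```

move_arm(plan=[{"travel": [-4, -0.6, 0], "delta_rot": [0, 0, 0], "jaw": -0.6}, {"travel": [-4, -0.6, 0], "delta_rot": [0, 0, 0], "jaw": -0.6}, {"travel": [-4, -0.6, 0], "delta_rot": [0, 0, 0], "jaw": -0.6}, {"travel": [-0.5, 0, 0], "delta_rot": [0, 0, 0], "jaw": -0.6}, {"travel": [0, 0, 0], "delta_rot": [0, 0, 0], "jaw": -0.6}])

```text
t: 3.48
eef_pos: [0.6317, -0.0878, 0.3047]
ee_rot: [0.458, -3.107, -0.0]
force: [-0.7, -0.5, 0.4]
finger_gap: 0.796
grip_force: 0.0
```

Run:
```python
from h import *
o,M=state();c=camera("wrist");T=camera("top");r=red(c);P=onz(c,r[:,:2],.040);print(np.c_[r,P])
S=camera("scene")
for q in red(T):
    if q[1]>150: print(onz(T,[q[:2]],.043)[0],end=' ')
print(); print(tocmd(o,[.6305,-.0917,.202]))
cv2.imwrite("pics/w3.png",c["frame"][:,:,::-1]);np.save('w3.npy',c,allow_pickle=True)
```

```text
t 3.48 tcp [ 0.6317 -0.0878  0.3047] x [-0.9574 -0.2886  0.0006] y [-0.2886  0.9574  0.0004] z [-0.0007  0.0002 -1.    ] F [-0.6543 -0.5014  0.4224] gap 0.796 grip 0.0
[[ 345.6809   47.7677 2269.        0.5248   -0.1085    0.04  ]
 [ 330.7826  260.5652   23.        0.638    -0.0817    0.04  ]]
[ 0.4833 -0.1924  0.043 ] [ 0.3934 -0.1914  0.043 ] 
[ 0.2249 -0.3415 10.2698]
```

```bash
sed -i "s/m=((f.*astype(np.uint8)/m=((f[...,0]>45)\&(f[...,0]>2.2*f[...,1])\&(f[...,0]>2.2*f[...,2])).astype(np.uint8)/" h.py
cat > cap.py <<'E'
from h import *
def capfit(c,guess,base=0.):
    # fit xy so that silhouette of the 28 mm cap (z .026-.044) matches the red blob nearest guess
    f=c['frame'].astype(int);m=((f[...,0]>45)&(f[...,0]>2.2*f[...,1])&(f[...,0]>2.2*f[...,2])).astype(np.uint8)
    n,l,s,ce=cv2.connectedComponentsWithStats(m);e=proj(c,[guess[0],guess[1],.036+base])[0]
    i=min((i for i in range(1,n) if s[i,4]>60),key=lambda i:np.hypot(*(ce[i]-e)))
    th=np.linspace(0,2*np.pi,60);X=np.array([[.014*np.cos(t),.014*np.sin(t),z+base] for z in(.026,.044) for t in th])
    def cen(p):
        h=cv2.convexHull(proj(c,X+[p[0],p[1],0]).astype(np.float32));M=cv2.moments(h);return np.array([M['m10']/M['m00'],M['m01']/M['m00']]),M['m00']
    r=least_squares(lambda p:cen(p)[0]-ce[i],guess[:2]);return r.x,s[i,4],cen(r.x)[1]
E
python3 - <<'E'
from cap import *
c=np.load('w3.npy',allow_pickle=True).item()
print(red(c),capfit(c,[.631,-.0917]))
E
```

```text
[[ 345.9885   48.5911 2338.    ]
 [ 318.6599  242.7258 1517.    ]] (array([ 0.6306, -0.0914]), np.int32(1517), 2109.518301690463)
```

View pics/w3.png

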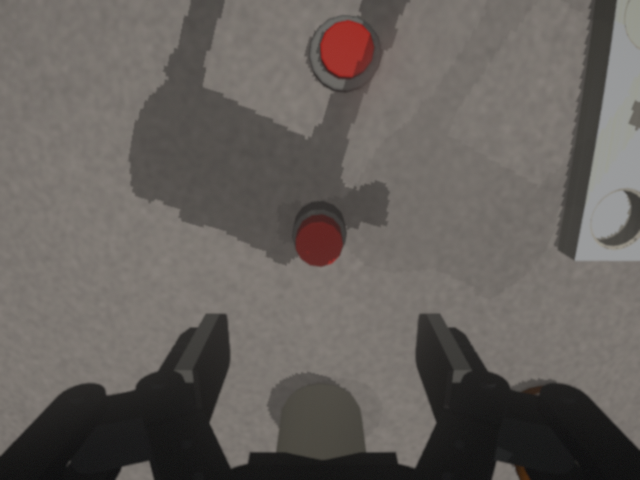

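move_arm(plan=[{"travel": [0.2, -0.4, 5], "delta_rot": [0, 0, 0], "jaw": -0.4}, {"travel": [0, 0, 3.5], "delta_rot": [0, 0, 0], "jaw": -0.4}, {"travel": [0, 0, 1.8], "delta_rot": [0, 0, 0], "jaw": -0.4}, {"travel": [0, 0, 0], "delta_rot": [0, 0, 0], "jaw": -0.4}, {"travel": [0, 0, 0], "delta_rot": [0, 0, 0], "jaw": 0}])

```text
t: 4.25
eef_pos: [0.6318, -0.0937, 0.2035]
ee_rot: [-0.455, 3.106, -0.001]
force: [1.1, 0.4, 0.7]
finger_gap: 0.51
grip_force: 0.0
```

move_arm(plan=[{"travel": [0, 0, 0], "delta_rot": [0, 0, 0], "jaw": 0.6}, {"travel": [0, 0, 0], "delta_rot": [0, 0, 0], "jaw": 0.6}, {"travel": [0, 0, 0], "delta_rot": [0, 0, 0], "jaw": 0.6}, {"travel": [0, 0, 0], "delta_rot": [0, 0, 0], "jaw": 0.6}], squeeze=30)

```text
t: 4.75
eef_pos: [0.6321, -0.0936, 0.2039]
ee_rot: [-0.455, 3.105, -0.002]
force: [-0.7, 0.1, 7.2]
finger_gap: 0.312
grip_force: 29.4
```

move_arm(plan=[{"travel": [0, 0, -3], "delta_rot": [0, 0, 0], "jaw": 0.6}, {"travel": [0, 1.5, -2.5], "delta_rot": [0, 0, 0], "jaw": 0.6}, {"travel": [0.4, 6, 0], "delta_rot": [0, 0, 0], "jaw": 0.6}, {"travel": [0.4, 6, 0], "delta_rot": [0, 0, 0], "jaw": 0.6}, {"travel": [0.4, 5, 0], "delta_rot": [0, 0, 0], "jaw": 0.6}])

```text
t: 5.38
eef_pos: [0.5653, 0.0819, 0.2569]
ee_rot: [-0.456, 3.108, 0.0]
force: [-0.4, 0.3, -1.2]
finger_gap: 0.313
grip_force: 29.8
```

move_arm(plan=[{"travel": [0, 1, 0], "delta_rot": [0, 0, 0], "jaw": 0.6}, {"travel": [0, 0, 0], "delta_rot": [0, 0, 0], "jaw": 0.6}])

```text
t: 5.62
eef_pos: [0.5634, 0.0904, 0.2569]
ee_rot: [-0.458, 3.108, -0.001]
force: [-0.2, -0.3, -0.8]
finger_gap: 0.312
grip_force: 29.8
```

Run:
```python
from carr import *
o,M=state();c=camera("wrist");np.save('w4.npy',c,allow_pickle=True)
cv2.imwrite("pics/w4.png",c["frame"][:,:,::-1])
print(proj(c,pose([.498,.1014,.286,0])))
```

```text
t 5.62 tcp [0.5634 0.0904 0.2569] x [-0.9574 -0.2888 -0.0004] y [-0.2888  0.9574 -0.0005] z [ 0.0005 -0.0004 -1.    ] F [-0.2266 -0.2558 -0.8371] gap 0.312 grip 29.789858758449554
[[438.0974 267.5401]
 [322.645  266.794 ]
 [460.3669  13.8406]
 [324.7676  10.859 ]
 [480.331  315.768 ]
 [273.9677 314.9073]
 [523.7552 -51.9633]
 [264.2708 -59.2248]
 [420.1972 171.8929]]
```

View pics/w4.png

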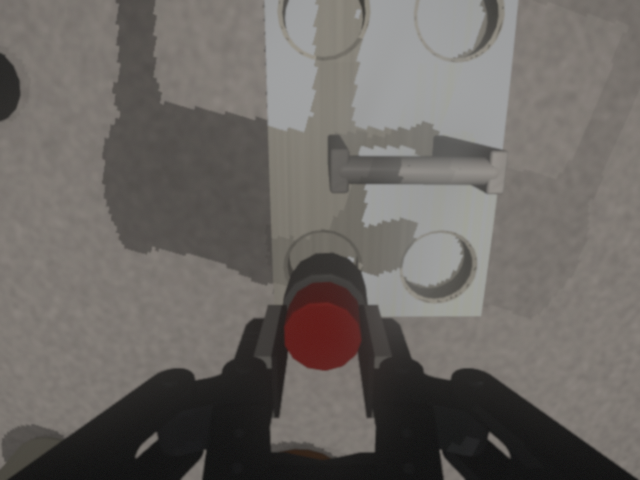

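move_arm(plan=[{"travel": [0, -0.1, 2.5], "delta_rot": [0, 0, 0], "jaw": 0.6}, {"travel": [0, 0, 0.8], "delta_rot": [0, 0, 0], "jaw": 0.6}, {"travel": [0, 0, 0.5], "delta_rot": [0, 0, 0], "jaw": 0.6}, {"travel": [0, 0, 0.5], "delta_rot": [0, 0, 0], "jaw": 0.6}, {"travel": [0, 0, 0], "delta_rot": [0, 0, 0], "jaw": 0.6}])

```text
t: 6.3
eef_pos: [0.5682, 0.0898, 0.2187]
ee_rot: [-0.45, 3.097, 0.005]
force: [2.4, 8.2, 13.5]
finger_gap: 0.313
grip_force: 33.9
```

move_arm(plan=[{"travel": [0, 0, 0], "delta_rot": [0, 0, 0], "jaw": 0.6}, {"travel": [0, 0, 0], "delta_rot": [0, 0, 0], "jaw": 0.6}])

```text
t: 6.55
eef_pos: [0.5682, 0.0898, 0.2187]
ee_rot: [-0.45, 3.097, 0.005]
force: [2.5, 7.8, 14.4]
finger_gap: 0.314
grip_force: 33.9
```

Run:
```python
from carr import *
o,M=state();c=camera("wrist");np.save('w5.npy',c,allow_pickle=True)
cv2.imwrite("pics/w5.png",c["frame"][:,:,::-1]);print(o['wrist_torque'])
print(proj(c,pose([.498,.1014,.286,0])))
```

```text
t 6.55 tcp [0.5682 0.0898 0.2187] x [-0.9586 -0.2844 -0.0125] y [-0.2844  0.9587  0.0014] z [ 0.0116  0.0049 -0.9999] F [ 2.5094  7.8417 14.351 ] gap 0.314 grip 33.93990755081177
[ 1.6815 -0.1172  0.0688]
[[ 465.655   284.4192]
 [ 326.1241  284.4153]
 [ 498.7536  -29.9445]
 [ 328.0183  -34.4239]
 [ 514.2629  340.3586]
 [ 267.8689  341.1845]
 [ 577.1539 -111.0074]
 [ 250.7614 -123.4604]
 [ 466.6421  170.8871]]
```

View pics/w5.png

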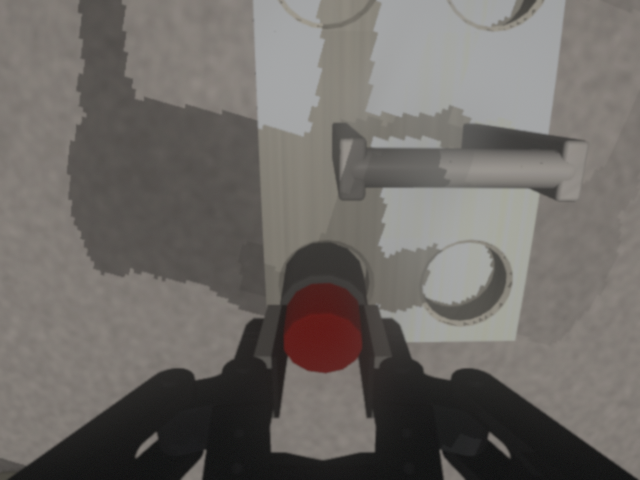

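Run:
```python
from carr import *
T4=np.array([.5634,.0904,.2569]);T5=np.array([.5682,.0898,.2187])
R4=R.from_rotvec([-.458,3.108,-.001]).as_matrix();R5=np.array([[-.9586,-.2844,.0116],[-.2844,.9587,.0049],[-.0125,.0014,-.9999]])
for n,t,r in(('w4',T4,R4),('w5',T5,R5)):
    c=np.load(n+'.npy',allow_pickle=True).item()
    print(n,[proj(c,t+r@np.array([0,0,d]))[0] for d in(.1599,.2039)])
    f=c['frame'].astype(int);m=(f[...,0]>90)&(f[...,0]>2.2*f[...,1]);ys,xs=np.where(m);print(xs.min(),xs.max(),ys.min(),ys.max())
    # z of the top disc: width
    print('camrel',r.T@(c['origin']-t), r.T@R.from_rotvec(c['orientation']).as_matrix()[:,2])
```

```text
w4 [array([325.0567, 343.5094]), array([324.5395, 291.1245])]
286 359 303 368
camrel [ 0.0788 -0.0009  0.0307] [-0.3095 -0.0002  0.9509]
w5 [array([324.9361, 343.6996]), array([324.4581, 291.344 ])]
285 360 314 371
camrel [ 0.0789 -0.0008  0.0306] [-0.3091 -0.0005  0.951 ]
```

Run:
```python
from carr import *
c=np.load('w3.npy',allow_pickle=True).item();print(onz(c,[(318.7,242.7)],.044))
for n,cen,z in(('w4',(322.5,333),.2569-.1599),('w5',(322.5,335),.2187-.1599)):
    c=np.load(n+'.npy',allow_pickle=True).item();print(n,onz(c,[cen],z))
```

```text
[[ 0.6282 -0.092   0.044 ]]
w4 [[0.5597 0.0882 0.097 ]]
w5 [[0.567  0.0888 0.0588]]
```

move_arm(plan=[{"travel": [0, 0, -1.5], "delta_rot": [0, 0, 0], "jaw": 0.6}, {"travel": [-0.4, 0, 0], "delta_rot": [0, 0, 0], "jaw": 0.6}, {"travel": [0, 0, 0], "delta_rot": [0, 0, 0], "jaw": 0.6}])

```text
t: 6.98
eef_pos: [0.5677, 0.0894, 0.2282]
ee_rot: [0.454, -3.108, 0.0]
force: [0.4, -0.0, -1.1]
finger_gap: 0.309
grip_force: 32.6
```

Run:
```python
from carr import *
o,M=state();c=camera("wrist");np.save('w6.npy',c,allow_pickle=True)
f=c['frame'].astype(int);m=(f[...,0]>90)&(f[...,0]>2.2*f[...,1]);ys,xs=np.where(m);print(xs.min(),xs.max(),ys.min(),ys.max())
w=(xs.max()-xs.min()+1)/2
cen=((xs.min()+xs.max())/2,ys.max()-w*.95);P=onz(c,[cen],o['eef_pos'][2]-.1599)[0];print(cen,P,tocmd(o,o['eef_pos']+np.array([.564-P[0],.0895-P[1],0])))
cv2.imwrite("pics/w6.png",c["frame"][:,:,::-1])
```

```text
t 6.97 tcp [0.5677 0.0894 0.2282] x [-0.9581 -0.2864  0.0009] y [-0.2864  0.9581 -0.0001] z [-0.0008 -0.0004 -1.    ] F [ 0.4323 -0.0495 -1.1061] gap 0.309 grip 32.55600571632385
285 360 312 371
(np.float64(322.5), np.float64(334.9)) [0.5645 0.0875 0.0683] [-0.0125  0.2017 -0.    ]
```

move_arm(plan=[{"travel": [0, 0.13, 0.4], "delta_rot": [0, 0, 0], "jaw": 0.6}, {"travel": [0, 0, 0.5], "delta_rot": [0, 0, 0], "jaw": 0.6}, {"travel": [0, 0, 0.5], "delta_rot": [0, 0, 0], "jaw": 0.6}, {"travel": [0, 0, 0.4], "delta_rot": [0, 0, 0], "jaw": 0.6}, {"travel": [0, 0, 0], "delta_rot": [0, 0, 0], "jaw": 0.6}])

```text
t: 7.65
eef_pos: [0.571, 0.092, 0.2149]
ee_rot: [-0.454, 3.097, 0.0]
force: [5.0, 2.4, 11.9]
finger_gap: 0.312
grip_force: 44.0
```

move_arm(plan=[{"travel": [-0.3, 0.05, 0], "delta_rot": [0, 0, 0], "jaw": 0.6}, {"travel": [0, 0, 0.3], "delta_rot": [0, 0, 0], "jaw": 0.6}, {"travel": [0, 0, 0], "delta_rot": [0, 0, 0], "jaw": 0.6}])

```text
t: 8.02
eef_pos: [0.5715, 0.0928, 0.2083]
ee_rot: [-0.455, 3.103, -0.001]
force: [4.6, 0.3, 2.8]
finger_gap: 0.31
grip_force: 42.1
```

move_arm(plan=[{"travel": [0, 0, 0], "delta_rot": [0, 0, 0], "jaw": 0}, {"travel": [0, 0, 0], "delta_rot": [0, 0, 0], "jaw": 0}, {"travel": [0, 0, -1], "delta_rot": [0, 0, 0], "jaw": -0.3}, {"travel": [0, 0, -4], "delta_rot": [0, 0, 0], "jaw": -0.3}, {"travel": [0, 0, -5], "delta_rot": [0, 0, 0], "jaw": -0.3}])

```text
t: 8.65
eef_pos: [0.5689, 0.0926, 0.3074]
ee_rot: [0.455, -3.104, -0.0]
force: [0.9, -0.1, -0.5]
finger_gap: 0.646
grip_force: 0.0
```

Run:
```python
from carr import *
o,M=state();c=camera("wrist");np.save('w7.npy',c,allow_pickle=True)
cv2.imwrite("pics/w7.png",c["frame"][:,:,::-1])
r=red(c);print(r);print(onz(c,r[:,:2],.05),proj(c,pose([.498,.1014,.286,0])))
```

```text
t 8.65 tcp [0.5689 0.0926 0.3074] x [-0.9579 -0.2872  0.0042] y [-0.2872  0.9579  0.0007] z [-0.0042 -0.0005 -1.    ] F [ 0.9247 -0.0539 -0.4986] gap 0.646 grip 0.0
[[ 10.4482  75.6636 975.    ]
 [309.5238 247.4818 357.    ]
 [331.2    266.3765  85.    ]]
[[ 0.5217 -0.0938  0.05  ]
 [ 0.5676  0.0838  0.05  ]
 [ 0.575   0.0988  0.05  ]] [[416.6323 231.3035]
 [321.3006 230.7243]
 [430.6243  23.5864]
 [322.4171  21.805 ]
 [452.9661 272.8316]
 [280.9371 272.0775]
 [480.8146 -29.417 ]
 [274.402  -33.5518]
 [392.4815 142.3073]]
```

View pics/w7.png

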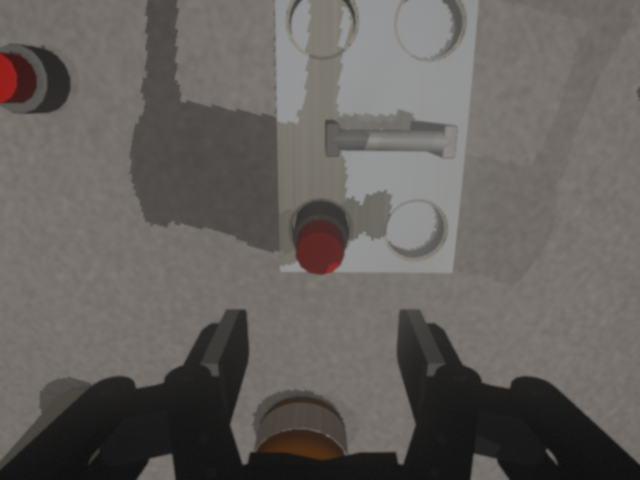

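Run:
```python
from cap import *
from carr import *
c=np.load('w7.npy',allow_pickle=True).item()
d=[(0,(415.5,228)),(2,(429,25)),(3,(322.5,24.5)),(8,(391,140)),(4,(453,272)),(5,(281,272))]
f=lambda p:np.concatenate([proj(c,pose([*p,0])[i])[0]-o for i,o in d])
s=least_squares(f,[.498,.1014,.286]);print(s.x,s.fun);print(pose([*s.x,0])[:4])
print('cap top',onz(c,[(320,248.5)],.050))
T=camera("top")
for q in red(T):
    if q[1]>150: print(q,onz(T,[q[:2]],.044)[0])
```

```text
[0.498  0.1009 0.2905] [ 0.8638  2.8335  0.3482 -2.0362 -1.4121 -2.7702  0.4122  1.8846 -0.0682
  0.226  -0.1608  0.1935]
[[0.5469 0.1468 0.022 ]
 [0.564  0.0894 0.022 ]
 [0.4319 0.1125 0.022 ]
 [0.4491 0.055  0.022 ]]
cap top [[0.5665 0.0896 0.05  ]]
[262.5745 234.8936  47.    ] [0.5639 0.0874 0.044 ]
[333.575  248.2125  80.    ] [ 0.5264 -0.1084  0.044 ]
[363.5976 263.5732  82.    ] [ 0.4836 -0.1908  0.044 ]
[324.9367 283.3797  79.    ] [ 0.4298 -0.0838  0.044 ]
[363.9176 296.3882  85.    ] [ 0.3936 -0.1905  0.044 ]
```

move_arm(plan=[{"travel": [4.2, -3.7, 0], "delta_rot": [0, 0, 0], "jaw": -0.4}, {"travel": [4.2, -3.7, 0], "delta_rot": [0, 0, 0], "jaw": -0.4}, {"travel": [4.2, -3.7, 0], "delta_rot": [0, 0, 0], "jaw": -0.4}, {"travel": [4.2, -3.7, 0], "delta_rot": [0, 0, 0], "jaw": -0.4}, {"travel": [4.2, -3.7, 0], "delta_rot": [0, 0, 0], "jaw": -0.4}])

```text
t: 9.38
eef_pos: [0.4205, -0.1459, 0.3076]
ee_rot: [0.457, -3.108, 0.0]
force: [-0.7, -0.4, 0.8]
finger_gap: 0.7
grip_force: 0.0
```

move_arm(plan=[{"travel": [4.0, -3.6, 0], "delta_rot": [0, 0, 0], "jaw": -0.4}, {"travel": [0, 0, 0], "delta_rot": [0, 0, 0], "jaw": -0.4}])

```text
t: 9.62
eef_pos: [0.3919, -0.193, 0.3075]
ee_rot: [0.447, -3.109, 0.0]
force: [0.1, 0.5, 1.1]
finger_gap: 0.701
grip_force: 0.0
```

```bash
cat > look.py <<'E'
from h import *
import sys
# disc of the cap top nearest the tool axis: largest saturated red (bright disc) -> position at given cap-top height
def disc(c,guess,z):
    f=c['frame'].astype(int);m=((f[...,0]>45)&(f[...,0]>2.2*f[...,1])&(f[...,0]>2.2*f[...,2])).astype(np.uint8)
    n,l,s,ce=cv2.connectedComponentsWithStats(m);e=proj(c,[*guess,z])[0]
    i=min((i for i in range(1,n) if s[i,4]>60),key=lambda i:np.hypot(*(ce[i]-e)))
    x,y,w,h,a=s[i];cen=(x+(w-1)/2,y+h-1-w*.475);return s[i],cen,onz(c,[cen],z)[0]
if __name__=="__main__":
    g=[float(v) for v in sys.argv[1:3]];z=float(sys.argv[3]);tz=float(sys.argv[4])
    o,M=state();c=camera("wrist");s,cen,P=disc(c,g,z);print(s,cen,P,'cmd cm',tocmd(o,[P[0],P[1],tz]))
    T=camera("top")
    for q in red(T):
        if q[1]>150: print(q,onz(T,[q[:2]],z)[0])
E
python3 look.py .393 -.191 .044 .202
```

```text
t 9.62 tcp [ 0.3919 -0.193   0.3075] x [-0.9595 -0.2817  0.0008] y [-0.2817  0.9595 -0.    ] z [-0.0008 -0.0003 -1.    ] F [0.0874 0.5103 1.117 ] gap 0.701 grip 0.0
[ 306  228   44   43 1485] (np.float64(327.5), np.float64(249.1)) [ 0.3915 -0.1911  0.044 ] cmd cm [-0.0232  0.195  10.5544]
[261.8295 232.9773  88.    ] [0.5692 0.0895 0.044 ]
[333.575  248.2125  80.    ] [ 0.5264 -0.1084  0.044 ]
[363.5976 263.5732  82.    ] [ 0.4836 -0.1908  0.044 ]
[324.9367 283.3797  79.    ] [ 0.4298 -0.0838  0.044 ]
```

move_arm(plan=[{"travel": [0, 0.2, 5], "delta_rot": [0, 0, 0], "jaw": -0.4}, {"travel": [0, 0, 3.7], "delta_rot": [0, 0, 0], "jaw": -0.4}, {"travel": [0, 0, 1.8], "delta_rot": [0, 0, 0], "jaw": -0.4}, {"travel": [0, 0, 0], "delta_rot": [0, 0, 0], "jaw": 0}, {"travel": [0, 0, 0], "delta_rot": [0, 0, 0], "jaw": 0.6}])

```text
t: 10.35
eef_pos: [0.3944, -0.1884, 0.2034]
ee_rot: [-0.458, 3.107, -0.001]
force: [-0.3, 0.6, 0.2]
finger_gap: 0.312
grip_force: 33.3
```

move_arm(plan=[{"travel": [0, 0, 0], "delta_rot": [0, 0, 0], "jaw": 0.6}, {"travel": [0, 0, 0], "delta_rot": [0, 0, 0], "jaw": 0.6}, {"travel": [0, 0, 0], "delta_rot": [0, 0, 0], "jaw": 0.6}])

```text
t: 10.72
eef_pos: [0.3937, -0.1891, 0.2034]
ee_rot: [-0.455, 3.107, -0.001]
force: [-1.3, -0.1, 2.4]
finger_gap: 0.31
grip_force: 30.7
```

Run:
```python
from carr import *
o,M=state();T=camera("top");f=T['frame'][:,:,::-1];cv2.imwrite('pics/t2.png',f)
cv2.imwrite('pics/t2c.png',cv2.resize(f[210:310,85:295],(798,380),interpolation=cv2.INTER_CUBIC))
print(proj(T,pose([.498,.1014,.288,0])))
# outline via bright mask
g=cv2.cvtColor(f,cv2.COLOR_BGR2GRAY);m=(g>150).astype(np.uint8);m[:,:225]=0;m[:,295:]=0;m[:218]=0;m[302:]=0
k=cv2.findContours(m,cv2.RETR_EXTERNAL,cv2.CHAIN_APPROX_NONE)[0];k=max(k,key=cv2.contourArea);r=cv2.minAreaRect(k);b=cv2.boxPoints(r);print(r,onz(T,b,.022),onz(T,[r[0]],.022))
```

```text
t 10.72 tcp [ 0.3937 -0.1891  0.2034] x [-0.958  -0.2869 -0.001 ] y [-0.2869  0.958  -0.0009] z [ 0.0012 -0.0006 -1.    ] F [-1.277  -0.096   2.3808] gap 0.31 grip 30.71653425693512
[[241.7916 241.8319]
 [262.3478 235.7221]
 [253.71   283.0085]
 [274.4181 276.8197]
 [230.1643 234.9595]
 [268.4564 223.5926]
 [247.5425 295.3808]
 [286.25   283.798 ]
 [255.7707 257.4156]]
((258.1697998046875, 259.0943298339844), (62.911128997802734, 40.10927963256836), 74.05460357666016) [[0.5682 0.1799 0.022 ]
 [0.599  0.0717 0.022 ]
 [0.4294 0.0231 0.022 ]
 [0.3992 0.1301 0.022 ]] [[0.4985 0.101  0.022 ]]
```

View pics/t2c.png

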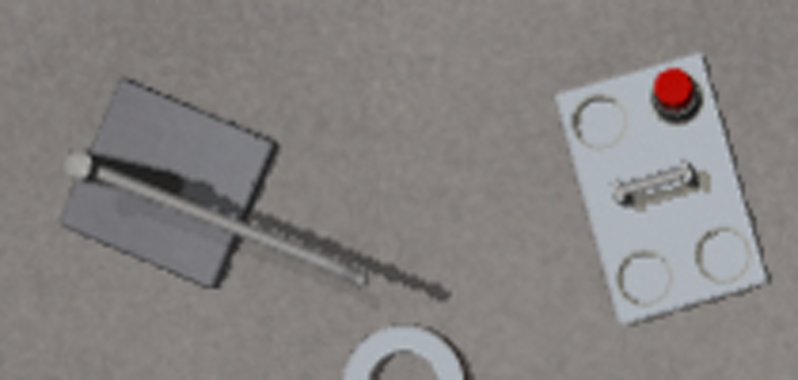

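Run:
```python
from carr import *
T=camera("top");S=camera("scene");c=np.load('w7.npy',allow_pickle=True).item()
t=[q for q in red(T) if q[0]<280 and q[1]>150][0];print(proj(T,[.3966,-.0223,0]))
s=red(S);e=proj(S,[.567,.0895,.045])[0];q=s[np.argmin(np.hypot(*(s[:,:2]-e).T))];print(t,q,e)
print(tri([T,S],[t[:2],q[:2]]))
x=[proj(k,[a,b,z])[0] for k in(T,S) for a,b,z in((.5645,.0895,.0425),(.5645,.0895,.0525))];print(x)
f=S['frame'][:,:,::-1];cv2.imwrite('pics/s2c.png',cv2.resize(f[195:285,320:440],(800,600),interpolation=cv2.INTER_CUBIC))
```

```text
[[302.5002 295.6355]]
[261.809  233.0337  89.    ] [379.094  249.5839 149.    ] [379.023  247.9709]
[0.5692 0.0895 0.0423]
[array([261.8585, 234.7312]), array([261.583 , 234.3175]), array([378.6515, 248.0676]), array([379.0809, 244.5603])]
```

View pics/s2c.png

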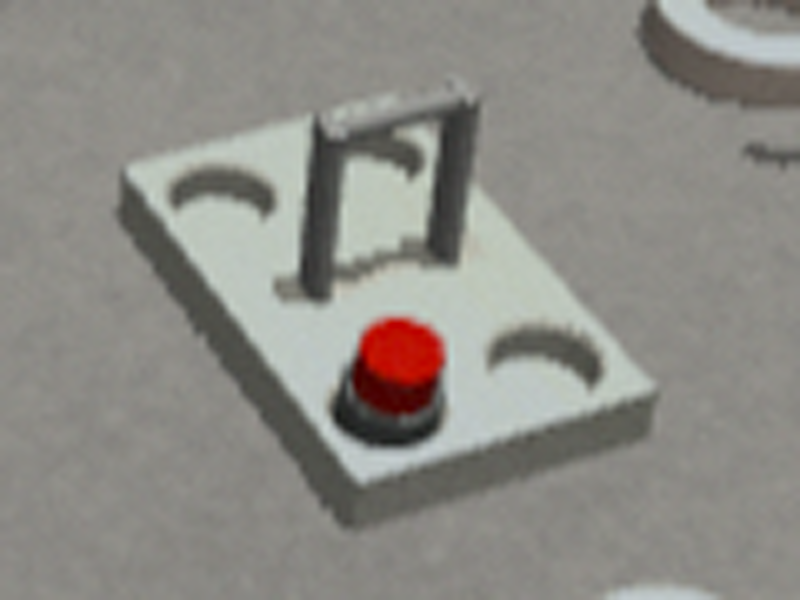

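move_arm(plan=[{"travel": [0, 0, -3], "delta_rot": [0, 0, 0], "jaw": 0.6}, {"travel": [0, 0, -4], "delta_rot": [0, 0, 0], "jaw": 0.6}, {"travel": [-2.5, 5.5, 0], "delta_rot": [0, 0, 0], "jaw": 0.6}, {"travel": [-2.5, 5.5, 0], "delta_rot": [0, 0, 0], "jaw": 0.6}, {"travel": [-2.5, 5.5, 0], "delta_rot": [0, 0, 0], "jaw": 0.6}])

```text
t: 11.5
eef_pos: [0.4177, -0.008, 0.2729]
ee_rot: [-0.453, 3.108, -0.0]
force: [0.7, 0.6, -0.0]
finger_gap: 0.31
grip_force: 30.6
```

move_arm(plan=[{"travel": [-2.5, 5.5, 0], "delta_rot": [0, 0, 0], "jaw": 0.6}, {"travel": [-2.4, 5.5, 0], "delta_rot": [0, 0, 0], "jaw": 0.6}, {"travel": [0, 0, 0], "delta_rot": [0, 0, 0], "jaw": 0.6}, {"travel": [0, 0, 0], "delta_rot": [0, 0, 0], "jaw": 0.6}])

```text
t: 12.0
eef_pos: [0.4328, 0.1101, 0.2723]
ee_rot: [0.458, -3.107, 0.001]
force: [-0.2, -0.5, -1.2]
finger_gap: 0.306
grip_force: 30.6
```

Run:
```python
from carr import *
from look import disc
o,M=state();c=camera("wrist");z=o['eef_pos'][2]-.2034+.044
print(disc(c,o['eef_pos'][:2],z));print(tocmd(o,[.433,.113,.2094]))
np.save('w8.npy',c,allow_pickle=True);cv2.imwrite('pics/w8.png',c['frame'][:,:,::-1]);print(proj(c,pose([.4985,.101,.285,0])))
```

```text
t 12.0 tcp [0.4328 0.1101 0.2723] x [-0.9575 -0.2886  0.0012] y [-0.2886  0.9575 -0.0004] z [-0.001  -0.0008 -1.    ] F [-0.2284 -0.5388 -1.1919] gap 0.306 grip 30.606025457382202
(array([ 285,  300,   75,   69, 3897], dtype=int32), (np.float64(322.0), np.float64(332.375)), array([0.4284, 0.1076, 0.1129]))
[-0.1115  0.276   6.286 ]
[[326.8963 431.6877]
 [234.5958 430.4048]
 [329.4791 257.7304]
 [221.1024 256.7848]
 [364.9878 464.513 ]
 [199.3055 462.0669]
 [379.0155 208.6104]
 [169.7641 207.151 ]
 [261.7594 441.3101]]
```

View pics/w8.png

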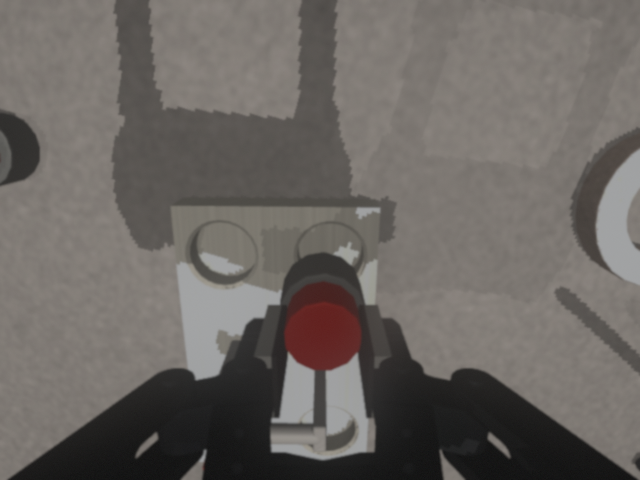

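move_arm(plan=[{"travel": [-0.3, 0.25, 2.5], "delta_rot": [0, 0, 0], "jaw": 0.6}, {"travel": [0, 0, 2.0], "delta_rot": [0, 0, 0], "jaw": 0.6}, {"travel": [0, 0, 0.6], "delta_rot": [0, 0, 0], "jaw": 0.6}, {"travel": [0, 0, 0.5], "delta_rot": [0, 0, 0], "jaw": 0.6}, {"travel": [0, 0, 0], "delta_rot": [0, 0, 0], "jaw": 0.6}])

```text
t: 12.68
eef_pos: [0.4377, 0.1135, 0.2219]
ee_rot: [-0.448, 3.105, 0.006]
force: [-9.1, 9.2, 32.7]
finger_gap: 0.31
grip_force: 39.7
```

move_arm(plan=[{"travel": [0, 0, -0.8], "delta_rot": [0, 0, 0], "jaw": 0.6}, {"travel": [0.1, 0.18, 0], "delta_rot": [0, 0, 0], "jaw": 0.6}, {"travel": [0, 0, 0.4], "delta_rot": [0, 0, 0], "jaw": 0.6}, {"travel": [0, 0, 0.4], "delta_rot": [0, 0, 0], "jaw": 0.6}, {"travel": [0, 0, 0], "delta_rot": [0, 0, 0], "jaw": 0.6}])

```text
t: 13.3
eef_pos: [0.4366, 0.1153, 0.2194]
ee_rot: [-0.453, 3.101, 0.002]
force: [0.2, 5.1, 14.6]
finger_gap: 0.311
grip_force: 40.1
```

move_arm(plan=[{"travel": [0, 0.12, 0], "delta_rot": [0, 0, 0], "jaw": 0.6}, {"travel": [0, 0, 0.3], "delta_rot": [0, 0, 0], "jaw": 0.6}, {"travel": [0, 0, 0], "delta_rot": [0, 0, 0], "jaw": 0.6}])

```text
t: 13.68
eef_pos: [0.4375, 0.1163, 0.2168]
ee_rot: [-0.454, 3.098, 0.0]
force: [4.7, 0.6, 10.6]
finger_gap: 0.312
grip_force: 41.2
```

Now Fx positive: nudge +x slightly and down.

move_arm(plan=[{"travel": [-0.2, 0, 0], "delta_rot": [0, 0, 0], "jaw": 0.6}, {"travel": [0, 0, 0.3], "delta_rot": [0, 0, 0], "jaw": 0.6}, {"travel": [0, 0, 0.3], "delta_rot": [0, 0, 0], "jaw": 0.6}, {"travel": [0, 0, 0], "delta_rot": [0, 0, 0], "jaw": 0.6}])

```text
t: 14.18
eef_pos: [0.4366, 0.1165, 0.2079]
ee_rot: [-0.455, 3.105, -0.0]
force: [6.4, 0.4, 2.9]
finger_gap: 0.311
grip_force: 38.0
```

move_arm(plan=[{"travel": [0, 0, 0], "delta_rot": [0, 0, 0], "jaw": 0}, {"travel": [0, 0, 0], "delta_rot": [0, 0, 0], "jaw": 0}, {"travel": [0, 0, -1], "delta_rot": [0, 0, 0], "jaw": 0}, {"travel": [0, 0, -4], "delta_rot": [0, 0, 0], "jaw": 0.5}, {"travel": [0, 0, 0], "delta_rot": [0, 0, 0], "jaw": 1}])

```text
t: 14.8
eef_pos: [0.437, 0.1169, 0.261]
ee_rot: [-0.455, 3.102, 0.001]
force: [0.2, -0.3, 0.4]
finger_gap: 0.079
grip_force: 0.0
```

move_arm(plan=[{"travel": [0.2, 0, 0], "delta_rot": [0, 0, 0], "jaw": 1}, {"travel": [0, 0, 1.5], "delta_rot": [0, 0, 0], "jaw": 1}, {"travel": [0, 0, 1], "delta_rot": [0, 0, 0], "jaw": 1}, {"travel": [0, 0, 0.5], "delta_rot": [0, 0, 0], "jaw": 1}, {"travel": [0, 0, 0], "delta_rot": [0, 0, 0], "jaw": 1}])

```text
t: 15.42
eef_pos: [0.4331, 0.1159, 0.2266]
ee_rot: [0.455, -3.106, 0.0]
force: [0.1, -0.7, 0.5]
finger_gap: 0.001
grip_force: 0.0
```

move_arm(plan=[{"travel": [0, 0, 0.3], "delta_rot": [0, 0, 0], "jaw": 1}, {"travel": [0, 0, 0.3], "delta_rot": [0, 0, 0], "jaw": 1}, {"travel": [0, 0, 0], "delta_rot": [0, 0, 0], "jaw": 1}])

```text
t: 15.8
eef_pos: [0.4345, 0.1162, 0.2235]
ee_rot: [-0.456, 3.106, 0.0]
force: [-3.5, -0.8, 10.4]
finger_gap: 0.004
grip_force: 5.4
```

move_arm(plan=[{"travel": [0, 0, -4], "delta_rot": [0, 0, 0], "jaw": 1}, {"travel": [0, 0, -4], "delta_rot": [0, 0, 0], "jaw": 1}, {"travel": [-4, -2, 0], "delta_rot": [0, 0, 0], "jaw": 1}, {"travel": [-4, -2, 0], "delta_rot": [0, 0, 0], "jaw": 1}, {"travel": [-4, -2.2, 0], "delta_rot": [0, 0, 0], "jaw": 1}])

```text
t: 16.42
eef_pos: [0.5677, 0.0909, 0.3023]
ee_rot: [-0.456, 3.107, 0.0]
force: [-1.0, 0.5, 0.2]
finger_gap: -0.001
grip_force: 0.0
```

move_arm(plan=[{"travel": [0, 0, 4], "delta_rot": [0, 0, 0], "jaw": 1}, {"travel": [0, 0, 3], "delta_rot": [0, 0, 0], "jaw": 1}, {"travel": [0, 0, 0.5], "delta_rot": [0, 0, 0], "jaw": 1}, {"travel": [0, 0, 0.3], "delta_rot": [0, 0, 0], "jaw": 1}, {"travel": [0, 0, 0], "delta_rot": [0, 0, 0], "jaw": 1}])

```text
t: 17.05
eef_pos: [0.5669, 0.0912, 0.2251]
ee_rot: [-0.456, 3.106, -0.0]
force: [-0.4, -0.9, 0.5]
finger_gap: -0.001
grip_force: 0.0
```

move_arm(plan=[{"travel": [0, 0, 0.3], "delta_rot": [0, 0, 0], "jaw": 1}, {"travel": [0, 0, 0.2], "delta_rot": [0, 0, 0], "jaw": 1}, {"travel": [0, 0, 0], "delta_rot": [0, 0, 0], "jaw": 1}])

```text
t: 17.42
eef_pos: [0.5683, 0.0914, 0.2235]
ee_rot: [-0.455, 3.102, -0.0]
force: [-4.2, -0.1, 17.6]
finger_gap: 0.001
grip_force: 8.8
```

move_arm(plan=[{"travel": [0, 0, -4], "delta_rot": [0, 0, 0], "jaw": 1}, {"travel": [0, 0, -4], "delta_rot": [0, 0, 0], "jaw": 0.2}, {"travel": [3.5, -4.5, 0], "delta_rot": [0, 0, 0], "jaw": -0.4}, {"travel": [3.5, -5, 0], "delta_rot": [0, 0, 0], "jaw": -0.4}, {"travel": [0, -5, 0], "delta_rot": [0, 0, 0], "jaw": -0.4}])

```text
t: 18.05
eef_pos: [0.539, -0.0692, 0.2995]
ee_rot: [-0.456, 3.108, -0.0]
force: [1.6, -0.3, -0.4]
finger_gap: 0.706
grip_force: 0.0
```

```bash
cat > tray.py <<'E'
from carr import *
o,M=state();T=camera("top")
for q in red(T):
    if q[1]>150: print(q,onz(T,[q[:2]],.044)[0])
g=cv2.cvtColor(T['frame'],cv2.COLOR_RGB2GRAY)
m=(g>150).astype(np.uint8);m[:,:395]=0;m[:,480:]=0;m[:245]=0;m[315:]=0
k=cv2.findContours(m,cv2.RETR_EXTERNAL,cv2.CHAIN_APPROX_NONE)[0];k=max(k,key=cv2.contourArea);r=cv2.minAreaRect(k);b=onz(T,cv2.boxPoints(r),.020);print(r,b,b.mean(0),np.linalg.norm(np.diff(b,axis=0),axis=1))
E
python3 tray.py
```

```text
t 18.05 tcp [ 0.539  -0.0692  0.2995] x [-0.9578 -0.2874 -0.0002] y [-0.2874  0.9578 -0.0001] z [ 0.0002 -0.0001 -1.    ] F [ 1.5786 -0.3051 -0.4428] gap 0.706 grip 0.0
[262.4146 235.4146  82.    ] [0.5624 0.0878 0.044 ]
[334.0152 248.8788  66.    ] [ 0.5245 -0.1096  0.044 ]
[363.622  263.5976  82.    ] [ 0.4835 -0.1908  0.044 ]
[253.5238 283.4167  84.    ] [0.4303 0.1116 0.044 ]
[325.2157 281.902   51.    ] [ 0.4338 -0.0846  0.044 ]
((438.95001220703125, 279.35003662109375), (39.84469223022461, 59.134586334228516), 71.56504821777344) [[ 0.4669 -0.309   0.02  ]
 [ 0.5188 -0.4715  0.02  ]
 [ 0.4114 -0.5047  0.02  ]
 [ 0.361  -0.3425  0.02  ]] [ 0.4395 -0.4069  0.02  ] [0.1706 0.1124 0.1698]
```

move_arm(plan=[{"travel": [2.3, -3.3, 0], "delta_rot": [0, 0, 0], "jaw": -0.4}, {"travel": [0, 0, 4.5], "delta_rot": [0, 0, 0], "jaw": -0.4}, {"travel": [0, 0, 4], "delta_rot": [0, 0, 0], "jaw": -0.4}, {"travel": [0, 0, 1.2], "delta_rot": [0, 0, 0], "jaw": -0.4}, {"travel": [0, 0, 0], "delta_rot": [0, 0, 0], "jaw": 0.2}])

```text
t: 18.73
eef_pos: [0.5284, -0.106, 0.2017]
ee_rot: [0.456, -3.108, -0.0]
force: [-0.0, -0.4, 0.1]
finger_gap: 0.504
grip_force: 0.0
```

move_arm(plan=[{"travel": [0, 0, 0], "delta_rot": [0, 0, 0], "jaw": 0.6}, {"travel": [0, 0, 0], "delta_rot": [0, 0, 0], "jaw": 0.6}, {"travel": [0, 0, 0], "delta_rot": [0, 0, 0], "jaw": 0.6}, {"travel": [0, 0, -4], "delta_rot": [0, 0, 0], "jaw": 0.6}, {"travel": [0, 0, -3], "delta_rot": [0, 0, 0], "jaw": 0.6}])

```text
t: 19.35
eef_pos: [0.5283, -0.1062, 0.2729]
ee_rot: [-0.456, 3.108, -0.0]
force: [0.7, -0.3, -0.7]
finger_gap: 0.312
grip_force: 29.9
```

Run:
```python
from h import *
o,M=state();print(tocmd(o,[.452,-.459,.275]))
```

```text
t 19.35 tcp [ 0.5283 -0.1062  0.2729] x [-0.9579 -0.2872 -0.0002] y [-0.2872  0.9579 -0.0002] z [ 0.0003 -0.0002 -1.    ] F [ 0.6652 -0.3377 -0.6678] gap 0.312 grip 29.885792434215546
[ 17.4404 -31.6056  -0.2077]
```

move_arm(plan=[{"travel": [2.9, -5.2, 0], "delta_rot": [0, 0, 0], "jaw": 0.6}, {"travel": [2.9, -5.2, 0], "delta_rot": [0, 0, 0], "jaw": 0.6}, {"travel": [2.9, -5.3, 0], "delta_rot": [0, 0, 0], "jaw": 0.6}, {"travel": [2.9, -5.3, 0], "delta_rot": [0, 0, 0], "jaw": 0.6}, {"travel": [2.9, -5.3, 0], "delta_rot": [0, 0, 0], "jaw": 0.6}])

```text
t: 19.98
eef_pos: [0.4729, -0.3912, 0.2715]
ee_rot: [0.421, -3.097, 0.023]
force: [-0.2, -0.1, -1.0]
finger_gap: 0.312
grip_force: 29.9
```

move_arm(plan=[{"travel": [2.9, -5.3, 0], "delta_rot": [0, 0, 0], "jaw": 0.6}, {"travel": [0, 0, 3], "delta_rot": [0, 0, 0], "jaw": 0.6}, {"travel": [0, 0, 3], "delta_rot": [0, 0, 0], "jaw": 0.6}, {"travel": [0, 0, 0.5], "delta_rot": [0, 0, 0], "jaw": 0.6}, {"travel": [0, 0, 0], "delta_rot": [0, 0, 0], "jaw": 0.6}])

```text
t: 20.6
eef_pos: [0.4715, -0.4358, 0.2068]
ee_rot: [0.38, -3.079, 0.053]
force: [-0.4, 0.8, 2.6]
finger_gap: 0.311
grip_force: 31.3
```

Run:
```python
from h import *
o,M=state();print(o['q'],tocmd(o,[.452,-.459,.208]))
```

```text
t 20.6 tcp [ 0.4715 -0.4358  0.2068] x [-0.9692 -0.2425  0.0423] y [-0.2438  0.9694 -0.0289] z [-0.034  -0.0383 -0.9987] F [-0.4085  0.7537  2.5507] gap 0.311 grip 31.335772275924683
[-0.771   0.3859  1.8382 -0.0646  0.9162 -2.5483] [ 2.4536 -1.774   0.0371]
```

move_arm(plan=[{"travel": [0, 0, -3], "delta_rot": [0, 0, 0], "jaw": 0.6}, {"travel": [0, 0, -3], "delta_rot": [0, 0, 0.175], "jaw": 0.6}, {"travel": [0, 0, 0], "delta_rot": [0, 0, 0.175], "jaw": 0.6}, {"travel": [0, 0, 0], "delta_rot": [0, 0, 0.175], "jaw": 0.6}, {"travel": [0, 0, 0], "delta_rot": [0, 0, 0.175], "jaw": 0.6}])

```text
t: 21.22
eef_pos: [0.4734, -0.4332, 0.2664]
ee_rot: [-0.71, -3.035, 0.071]
force: [0.6, 0.1, -0.5]
finger_gap: 0.311
grip_force: 31.1
```

move_arm(plan=[{"travel": [0, 0, 0], "delta_rot": [0, 0, 0.175], "jaw": 0.6}, {"travel": [0, 0, 0], "delta_rot": [0, 0, 0.175], "jaw": 0.6}, {"travel": [0, 0, 0], "delta_rot": [0, 0, 0.175], "jaw": 0.6}, {"travel": [0, 0, 0], "delta_rot": [0, 0, 0.175], "jaw": 0.6}, {"travel": [0, 0, 0], "delta_rot": [0, 0, 0.175], "jaw": 0.6}])

```text
t: 21.85
eef_pos: [0.4734, -0.4333, 0.2662]
ee_rot: [-1.942, -2.465, 0.081]
force: [-0.7, 0.4, -1.0]
finger_gap: 0.311
grip_force: 31.1
```

Run:
```python
from h import *
o,M=state();print(o['q'],tocmd(o,[.453,-.459,.208]))
Z=np.array([[np.cos(1.832),0,0],[np.sin(1.832),0,0],[0,0,-1]]).T
x=np.array([np.cos(1.832),np.sin(1.832),0]);z=np.array([0,0,-1.]);G=np.c_[x,np.cross(z,x),z];print('rot',R.from_matrix(M.T@G).as_rotvec())
```

```text
t 21.85 tcp [ 0.4734 -0.4333  0.2662] x [-0.2345  0.9717 -0.0296] y [ 0.9715  0.2332 -0.042 ] z [-0.0339 -0.0386 -0.9987] F [-0.6899  0.4374 -0.9804] gap 0.311 grip 31.066020727157593
[-0.766   0.3172  1.8054 -0.0604  1.0174 -0.9705] [-1.85   -2.3407  5.9805]
rot [-0.0423  0.0291 -0.025 ]
```

move_arm(plan=[{"travel": [0, 0, 0], "delta_rot": [-0.042, 0.029, -0.025], "jaw": 0.6}, {"travel": [-1.8, -2.3, 0], "delta_rot": [0, 0, 0], "jaw": 0.6}, {"travel": [0, 0, 3], "delta_rot": [0, 0, 0], "jaw": 0.6}, {"travel": [0, 0, 2.4], "delta_rot": [0, 0, 0], "jaw": 0.6}, {"travel": [0, 0, 0], "delta_rot": [0, 0, 0], "jaw": 0.6}])

```text
t: 22.48
eef_pos: [0.4549, -0.4558, 0.2097]
ee_rot: [-1.903, -2.493, -0.001]
force: [0.7, 0.8, -1.2]
finger_gap: 0.311
grip_force: 31.1
```

Run:
```python
from h import *
o,M=state()
```

```text
t 22.48 tcp [ 0.4549 -0.4558  0.2097] x [-0.2636  0.9646  0.0048] y [ 0.9646  0.2636 -0.0029] z [-0.0041  0.0038 -1.    ] F [ 0.7222  0.7551 -1.204 ] gap 0.311 grip 31.070061922073364
```

move_arm(plan=[{"travel": [-0.2, -0.2, 0.2], "delta_rot": [0, 0, 0], "jaw": 0.6}, {"travel": [0, 0, 0.2], "delta_rot": [0, 0, 0], "jaw": 0.6}, {"travel": [0, 0, 0], "delta_rot": [0, 0, 0], "jaw": 0.1}, {"travel": [0, 0, 0], "delta_rot": [0, 0, 0], "jaw": -0.1}, {"travel": [0, 0, -1], "delta_rot": [0, 0, 0], "jaw": -0.4}])

```text
t: 23.1
eef_pos: [0.4544, -0.459, 0.2179]
ee_rot: [-1.905, -2.496, 0.0]
force: [-0.7, -0.2, 0.3]
finger_gap: 0.7
grip_force: 0.0
```

move_arm(plan=[{"travel": [0, 0, -4], "delta_rot": [0, 0, 0], "jaw": -0.4}, {"travel": [0, 0, -4], "delta_rot": [0, 0, 0], "jaw": -0.4}, {"travel": [5, 1, 0], "delta_rot": [0, 0, 0], "jaw": -0.4}, {"travel": [5, 1, 0], "delta_rot": [0, 0, 0], "jaw": -0.4}, {"travel": [5, 0, 0], "delta_rot": [0, 0, 0], "jaw": -0.4}])

```text
t: 23.72
eef_pos: [0.4346, -0.3081, 0.2994]
ee_rot: [1.905, 2.496, -0.0]
force: [-0.1, 0.6, -1.0]
finger_gap: 0.697
grip_force: 0.0
```

```bash
python3 tray.py
python3 - <<'E'
from h import *
o,M=state();print('D',tocmd(o,[.4837,-.191,.202]))
E
```

```text
t 23.73 tcp [ 0.4346 -0.3081  0.2994] x [-0.2637  0.9646 -0.0016] y [0.9646 0.2637 0.0012] z [ 0.0016 -0.0012 -1.    ] F [-0.1467  0.6031 -1.0476] gap 0.697 grip 0.0
[262.4146 235.4146  82.    ] [0.5624 0.0878 0.044 ]
[363.5976 263.5732  82.    ] [ 0.4836 -0.1908  0.044 ]
[253.5238 283.4167  84.    ] [0.4303 0.1116 0.044 ]
[324.9367 283.3797  79.    ] [ 0.4298 -0.0838  0.044 ]
((462.8800048828125, 304.65997314453125), (6.199999809265137, 4.0), 36.869895935058594) [[ 0.3684 -0.4626  0.02  ]
 [ 0.3772 -0.4698  0.02  ]
 [ 0.3666 -0.4839  0.02  ]
 [ 0.3577 -0.4767  0.02  ]] [ 0.3675 -0.4732  0.02  ] [0.0114 0.0176 0.0114]
t 23.77 tcp [ 0.4319 -0.303   0.2976] x [-0.2646  0.9643  0.0064] y [ 0.9644  0.2646 -0.0022] z [-0.0038  0.0056 -1.    ] F [-4.3874  5.7066 -0.8135] gap 0.699 grip 0.0
D [9.3742 7.9764 9.6056]
```

move_arm(plan=[{"travel": [4.5, 4, 0], "delta_rot": [0, 0, 0], "jaw": -0.4}, {"travel": [4.5, 4, 0], "delta_rot": [0, 0, 0], "jaw": -0.4}, {"travel": [0, 0, 3], "delta_rot": [0, 0, 0], "jaw": -0.4}, {"travel": [0, 0, 0], "delta_rot": [0, 0, 0], "jaw": -0.4}])

```text
t: 24.28
eef_pos: [0.4871, -0.2003, 0.2667]
ee_rot: [-1.901, -2.496, 0.002]
force: [-0.5, 0.7, -0.6]
finger_gap: 0.697
grip_force: 0.0
```

```bash
python3 look.py .4837 -.191 .044 .2025;  python3 - <<'E'
from h import *
o,M=state();print('D',tocmd(o,[.4837,-.191,.2025]))
E
```

```text
t 24.27 tcp [ 0.4871 -0.2003  0.2667] x [-0.2654  0.9641  0.0025] y [ 0.9641  0.2654 -0.0036] z [-0.0041  0.0014 -1.    ] F [-0.4996  0.6561 -0.5986] gap 0.697 grip 0.0
[ 292  227   55   53 2288] (np.float64(319.0), np.float64(252.875)) [ 0.482  -0.1897  0.044 ] cmd cm [ 1.1382 -0.1819  6.427 ]
[262.3704 235.3704  81.    ] [0.5625 0.088  0.044 ]
[458.2195 272.8171  82.    ] [ 0.4563 -0.4552  0.044 ]
[253.5238 283.4167  84.    ] [0.4303 0.1116 0.044 ]
[324.9367 283.3797  79.    ] [ 0.4298 -0.0838  0.044 ]
t 24.38 tcp [ 0.4878 -0.2019  0.2687] x [-0.2633  0.9647 -0.0002] y [ 0.9647  0.2633 -0.0005] z [-0.0004 -0.0003 -1.    ] F [0.0834 0.7449 0.1341] gap 0.7 grip 0.0
D [ 1.1578 -0.1096  6.6152]
```

move_arm(plan=[{"travel": [1.1, -0.1, 3], "delta_rot": [0, 0, 0], "jaw": -0.4}, {"travel": [0, 0, 2.5], "delta_rot": [0, 0, 0], "jaw": -0.4}, {"travel": [0, 0, 1.1], "delta_rot": [0, 0, 0], "jaw": -0.4}, {"travel": [0, 0, 0], "delta_rot": [0, 0, 0], "jaw": 0.2}, {"travel": [0, 0, 0], "delta_rot": [0, 0, 0], "jaw": 0.6}])

```text
t: 25.0
eef_pos: [0.4846, -0.1919, 0.2034]
ee_rot: [1.906, 2.495, -0.0]
force: [-0.4, -0.2, 0.1]
finger_gap: 0.308
grip_force: 29.6
```

move_arm(plan=[{"travel": [0, 0, 0], "delta_rot": [0, 0, 0], "jaw": 0.6}, {"travel": [0, 0, 0], "delta_rot": [0, 0, 0], "jaw": 0.6}, {"travel": [0, 0, -3], "delta_rot": [0, 0, 0], "jaw": 0.6}, {"travel": [0, 0, -3.5], "delta_rot": [0, 0, 0], "jaw": 0.6}, {"travel": [0, 0, 0], "delta_rot": [0, 0, 0], "jaw": 0.6}])

```text
t: 25.62
eef_pos: [0.4856, -0.1917, 0.2703]
ee_rot: [1.902, 2.492, 0.002]
force: [0.2, 0.4, -1.2]
finger_gap: 0.318
grip_force: 29.8
```

Run:
```python
from h import *
o,M=state();print('P0',tocmd(o,[.438,-.403,.206]),tocmd(o,[.424,-.350,.206]))
```

```text
t 25.62 tcp [ 0.4856 -0.1917  0.2703] x [-0.2637  0.9646 -0.0044] y [0.9646 0.2638 0.0051] z [ 0.0061 -0.0029 -1.    ] F [ 0.2275  0.4108 -1.1972] gap 0.318 grip 29.759420156478882
P0 [-19.0996 -10.1929   6.4642] [-13.618  -10.1454   6.4406]
```

Place D in the middle, 19.1/10.2 in tool −x/−y.

move_arm(plan=[{"travel": [-4.8, -2.6, 0], "delta_rot": [0, 0, 0], "jaw": 0.6}, {"travel": [-4.8, -2.6, 0], "delta_rot": [0, 0, 0], "jaw": 0.6}, {"travel": [-4.8, -2.6, 0], "delta_rot": [0, 0, 0], "jaw": 0.6}, {"travel": [-4.6, -2.5, 0], "delta_rot": [0, 0, 0], "jaw": 0.6}, {"travel": [0, 0, 0], "delta_rot": [0, 0, 0], "jaw": 0.6}])

```text
t: 26.25
eef_pos: [0.4335, -0.4045, 0.266]
ee_rot: [-1.911, -2.493, 0.001]
force: [-0.6, 0.5, -0.9]
finger_gap: 0.31
grip_force: 29.8
```

move_arm(plan=[{"travel": [0, 0, 3], "delta_rot": [0, 0, 0], "jaw": 0.6}, {"travel": [0, 0, 2.8], "delta_rot": [0, 0, 0], "jaw": 0.6}, {"travel": [0, 0, 0.5], "delta_rot": [0, 0, 0], "jaw": 0.6}, {"travel": [0, 0, 0], "delta_rot": [0, 0, 0], "jaw": 0.6}])

```text
t: 26.75
eef_pos: [0.4347, -0.4005, 0.2042]
ee_rot: [-1.904, -2.496, 0.0]
force: [-2.8, 2.1, 7.0]
finger_gap: 0.307
grip_force: 34.8
```

move_arm(plan=[{"travel": [0, 0, 0], "delta_rot": [0, 0, 0], "jaw": 0.1}, {"travel": [0, 0, 0], "delta_rot": [0, 0, 0], "jaw": -0.1}, {"travel": [0, 0, -1], "delta_rot": [0, 0, 0], "jaw": -0.4}, {"travel": [0, 0, -4], "delta_rot": [0, 0, 0], "jaw": -0.4}, {"travel": [0, 0, -4], "delta_rot": [0, 0, 0], "jaw": -0.4}])

```text
t: 27.38
eef_pos: [0.4346, -0.4013, 0.295]
ee_rot: [-1.906, -2.496, 0.0]
force: [0.4, -0.5, -0.1]
finger_gap: 0.699
grip_force: 0.0
```

move_arm(plan=[{"travel": [6, 1.5, 0], "delta_rot": [0, 0, 0], "jaw": -0.4}, {"travel": [6, 1.5, 0], "delta_rot": [0, 0, 0], "jaw": -0.4}, {"travel": [6, 1.5, 0], "delta_rot": [0, 0, 0], "jaw": -0.4}, {"travel": [6, 1.5, 0], "delta_rot": [0, 0, 0], "jaw": -0.4}, {"travel": [6, 1.5, 0], "delta_rot": [0, 0, 0], "jaw": -0.4}])

```text
t: 28.0
eef_pos: [0.4277, -0.0906, 0.2949]
ee_rot: [1.906, 2.495, 0.001]
force: [0.1, -0.2, 0.0]
finger_gap: 0.698
grip_force: 0.0
```

move_arm(plan=[{"travel": [0, 0, 2], "delta_rot": [0, 0, 0], "jaw": -0.4}, {"travel": [0, 0, 0], "delta_rot": [0, 0, 0], "jaw": -0.4}])

```text
t: 28.25
eef_pos: [0.4272, -0.0913, 0.2734]
ee_rot: [-1.902, -2.497, 0.002]
force: [0.2, 0.7, 0.0]
finger_gap: 0.698
grip_force: 0.0
```

```bash
python3 look.py .4298 -.084 .044 .2025;  python3 - <<'E'
from h import *
o,M=state();print('A',tocmd(o,[.430,-.084,.2025]))
E
```

```text
t 28.25 tcp [ 0.4272 -0.0913  0.2734] x [-0.2656  0.9641  0.001 ] y [ 0.9641  0.2656 -0.0023] z [-0.0025  0.0003 -1.    ] F [0.2427 0.744  0.0145] gap 0.698 grip 0.0
[ 258  173   55   56 2416] (np.float64(285.0), np.float64(201.875)) [ 0.4005 -0.0626  0.044 ] cmd cm [ 3.4642 -1.7894  7.1006]
[262.4146 235.4146  82.    ] [0.5624 0.0878 0.044 ]
[458.1687 272.8554  83.    ] [ 0.4562 -0.4551  0.044 ]
[438.5 280.5  84. ] [ 0.4355 -0.3987  0.044 ]
[253.5238 283.4167  84.    ] [0.4303 0.1116 0.044 ]
[317.8214 296.0714  28.    ] [ 0.3952 -0.0642  0.044 ]
t 28.35 tcp [ 0.4281 -0.0927  0.2746] x [-0.2632  0.9647 -0.0003] y [ 0.9647  0.2632 -0.0001] z [ 0.     -0.0003 -1.    ] F [0.5649 0.032  1.1086] gap 0.7 grip 0.0
A [0.7924 0.4111 7.2121]
```

move_arm(plan=[{"travel": [3.6, -1.8, 2], "delta_rot": [0, 0, 0], "jaw": -0.4}, {"travel": [0, 0, 0], "delta_rot": [0, 0, 0], "jaw": -0.4}])

```text
t: 28.6
eef_pos: [0.3989, -0.0622, 0.2527]
ee_rot: [-1.905, -2.493, 0.003]
force: [-1.0, -0.0, -0.3]
finger_gap: 0.7
grip_force: 0.0
```

```bash
python3 look.py .4 -.063 .044 .2025
```

```text
t 28.6 tcp [ 0.3989 -0.0622  0.2527] x [-0.2629  0.9648  0.0022] y [ 0.9648  0.2629 -0.0043] z [-0.0047  0.001  -1.    ] F [-1.0388 -0.0032 -0.2664] gap 0.7 grip 0.0
[ 298  260   58   54 2403] (np.float64(326.5), np.float64(285.45)) [ 0.4    -0.0612  0.044 ] cmd cm [0.046  0.1573 5.0232]
[262.4146 235.4146  82.    ] [0.5624 0.0878 0.044 ]
[458.1687 272.8554  83.    ] [ 0.4562 -0.4551  0.044 ]
[438.5542 280.5301  83.    ] [ 0.4354 -0.3989  0.044 ]
[253.5238 283.4167  84.    ] [0.4303 0.1116 0.044 ]
```

move_arm(plan=[{"travel": [0, 0, 2.5], "delta_rot": [0, 0, 0], "jaw": -0.4}, {"travel": [0, 0, 2.5], "delta_rot": [0, 0, 0], "jaw": -0.4}, {"travel": [0, 0, 0], "delta_rot": [0, 0, 0], "jaw": -0.4}, {"travel": [0, 0, 0], "delta_rot": [0, 0, 0], "jaw": 0.2}, {"travel": [0, 0, 0], "delta_rot": [0, 0, 0], "jaw": 0.6}])

```text
t: 29.32
eef_pos: [0.4022, -0.063, 0.2055]
ee_rot: [1.905, 2.495, 0.001]
force: [-0.7, -1.0, 3.9]
finger_gap: 0.309
grip_force: 29.4
```

move_arm(plan=[{"travel": [0, 0, 0], "delta_rot": [0, 0, 0], "jaw": 0.6}, {"travel": [0, 0, 0], "delta_rot": [0, 0, 0], "jaw": 0.6}, {"travel": [0, 0, -3], "delta_rot": [0, 0, 0], "jaw": 0.6}, {"travel": [0, 0, -4], "delta_rot": [0, 0, 0], "jaw": 0.6}, {"travel": [0, 0, 0], "delta_rot": [0, 0, 0], "jaw": 0.6}])

```text
t: 29.95
eef_pos: [0.403, -0.0628, 0.2776]
ee_rot: [1.902, 2.492, 0.005]
force: [0.8, -0.1, -0.4]
finger_gap: 0.309
grip_force: 30.0
```

Run:
```python
from h import *
o,M=state();print('P+',tocmd(o,[.423,-.346,.206]))
```

```text
t 29.95 tcp [ 0.403  -0.0628  0.2776] x [-0.2638  0.9646 -0.0037] y [0.9646 0.2638 0.0069] z [ 0.0076 -0.0018 -1.    ] F [ 0.8355 -0.1043 -0.3746] gap 0.309 grip 29.951994717121124
P+ [-27.8225  -5.5868   7.2234]
```

move_arm(plan=[{"travel": [-5.7, -1.15, 0], "delta_rot": [0, 0, 0], "jaw": 0.6}, {"travel": [-5.7, -1.15, 0], "delta_rot": [0, 0, 0], "jaw": 0.6}, {"travel": [-5.7, -1.15, 0], "delta_rot": [0, 0, 0], "jaw": 0.6}, {"travel": [-5.7, -1.15, 0], "delta_rot": [0, 0, 0], "jaw": 0.6}, {"travel": [-5.7, -1.15, 0], "delta_rot": [0, 0, 0], "jaw": 0.6}])

```text
t: 30.58
eef_pos: [0.4202, -0.354, 0.2728]
ee_rot: [-1.906, -2.495, -0.0]
force: [0.9, 0.5, -0.4]
finger_gap: 0.309
grip_force: 29.9
```

move_arm(plan=[{"travel": [0, 0, 1], "delta_rot": [0, 0, 0], "jaw": 0.6}, {"travel": [0, 0, 0], "delta_rot": [0, 0, 0], "jaw": 0.6}])

```text
t: 30.82
eef_pos: [0.4197, -0.3516, 0.2616]
ee_rot: [-1.904, -2.492, -0.001]
force: [-0.4, 0.1, -1.2]
finger_gap: 0.31
grip_force: 29.9
```

Run:
```python
from h import *
o,M=state();print('P+',tocmd(o,[.4235,-.3535,.2075]))
```

```text
t 30.82 tcp [ 0.4197 -0.3516  0.2616] x [-0.2628  0.9649  0.0045] y [ 0.9649  0.2628 -0.0028] z [-0.0039  0.0036 -1.    ] F [-0.4022  0.1032 -1.2229] gap 0.31 grip 29.931635856628418
P+ [-0.3071  0.3344  5.4097]
```

move_arm(plan=[{"travel": [-0.2, 0.3, 3], "delta_rot": [0, 0, 0], "jaw": 0.6}, {"travel": [0, 0, 2], "delta_rot": [0, 0, 0], "jaw": 0.6}, {"travel": [0, 0, 0.4], "delta_rot": [0, 0, 0], "jaw": 0.6}, {"travel": [0, 0, 0], "delta_rot": [0, 0, 0], "jaw": 0.6}])

```text
t: 31.32
eef_pos: [0.4241, -0.352, 0.2101]
ee_rot: [-1.903, -2.497, 0.0]
force: [0.4, -0.8, -0.6]
finger_gap: 0.308
grip_force: 29.9
```

move_arm(plan=[{"travel": [0, 0, 0.2], "delta_rot": [0, 0, 0], "jaw": 0.6}, {"travel": [0, 0, 0], "delta_rot": [0, 0, 0], "jaw": 0.1}, {"travel": [0, 0, 0], "delta_rot": [0, 0, 0], "jaw": -0.1}, {"travel": [0, 0, -1], "delta_rot": [0, 0, 0], "jaw": -0.4}, {"travel": [0, 0, -5], "delta_rot": [0, 0, 0], "jaw": -0.4}])

```text
t: 31.95
eef_pos: [0.4227, -0.3522, 0.2654]
ee_rot: [-1.901, -2.49, -0.001]
force: [0.2, -0.7, 0.5]
finger_gap: 0.701
grip_force: 0.0
```

move_arm(plan=[{"travel": [0, 0, -6], "delta_rot": [0, 0, 0], "jaw": -0.4}, {"travel": [0, 0, -4], "delta_rot": [0, 0, 0], "jaw": -1}, {"travel": [6, 0, 0], "delta_rot": [0, 0, 0], "jaw": -1}, {"travel": [6, 0, 0], "delta_rot": [0, 0, 0], "jaw": -1}, {"travel": [6, 0, 0], "delta_rot": [0, 0, 0], "jaw": -1}])

```text
t: 32.58
eef_pos: [0.376, -0.1786, 0.3688]
ee_rot: [1.907, 2.495, 0.0]
force: [0.7, 1.0, 0.3]
finger_gap: 1.0
grip_force: 0.0
```

```bash
python3 tray.py | head -8;python3 - <<'E'
from carr import *
T=camera("top");f=T['frame'][:,:,::-1]
cv2.imwrite('pics/t3c.png',cv2.resize(f[240:315,400:480],(640,600),interpolation=cv2.INTER_CUBIC))
E
```

```text
t 32.58 tcp [ 0.376  -0.1786  0.3688] x [-0.2624  0.9649 -0.0007] y [0.9649 0.2624 0.0009] z [ 0.001  -0.0004 -1.    ] F [0.6739 1.0437 0.2552] gap 1.0 grip 0.0
[262.3704 235.3704  81.    ] [0.5625 0.088  0.044 ]
[458.2195 272.8171  82.    ] [ 0.4563 -0.4552  0.044 ]
[438.5542 280.5301  83.    ] [ 0.4354 -0.3989  0.044 ]
[253.5238 283.4167  84.    ] [0.4303 0.1116 0.044 ]
[421.6829 284.4024  82.    ] [ 0.4251 -0.3512  0.044 ]
((436.95001220703125, 278.85003662109375), (36.36618423461914, 54.39117431640625), 71.56504821777344) [[ 0.4658 -0.3112  0.02  ]
 [ 0.5134 -0.4605  0.02  ]
```

move_arm(plan=[{"travel": [0, 0, -1], "delta_rot": [0, 0, -0.177], "jaw": -1}, {"travel": [0, 0, -1], "delta_rot": [0, 0, -0.177], "jaw": -1}, {"travel": [0, 0, -1], "delta_rot": [0, 0, -0.177], "jaw": -1}, {"travel": [0, 0, 0], "delta_rot": [0, 0, -0.177], "jaw": -1}, {"travel": [0, 0, 0], "delta_rot": [0, 0, -0.177], "jaw": -1}])

```text
t: 33.3
eef_pos: [0.377, -0.1806, 0.3989]
ee_rot: [0.645, 3.074, -0.001]
force: [-0.2, -0.4, 0.8]
finger_gap: 0.998
grip_force: 0.0
```

move_arm(plan=[{"travel": [0, 0, 0], "delta_rot": [0, 0, -0.177], "jaw": -1}, {"travel": [0, 0, 0], "delta_rot": [0, 0, -0.177], "jaw": -1}, {"travel": [0, 0, 0], "delta_rot": [0, 0, -0.177], "jaw": -1}, {"travel": [0, 0, 0], "delta_rot": [0, 0, -0.177], "jaw": -1}, {"travel": [0, 6, 0], "delta_rot": [0, 0, 0], "jaw": -1}])

```text
t: 33.92
eef_pos: [0.3608, -0.1244, 0.3992]
ee_rot: [-0.447, 3.109, -0.003]
force: [1.1, 1.6, 0.7]
finger_gap: 0.997
grip_force: 0.0
```

move_arm(plan=[{"travel": [-3, 5.4, 0], "delta_rot": [0, 0, 0], "jaw": -1}, {"travel": [-3, 5.4, 0], "delta_rot": [0, 0, 0], "jaw": -1}, {"travel": [-3, 5.4, 0], "delta_rot": [0, 0, 0], "jaw": -1}, {"travel": [-3, 5.4, 0], "delta_rot": [0, 0, 0], "jaw": -1}, {"travel": [-3, 5.4, 0], "delta_rot": [0, 0, 0], "jaw": -1}])

```text
t: 34.55
eef_pos: [0.4272, 0.181, 0.3989]
ee_rot: [-0.453, 3.107, -0.001]
force: [1.4, -0.4, 1.5]
finger_gap: 0.998
grip_force: 0.0
```

move_arm(plan=[{"travel": [-1.5, 5.4, 0], "delta_rot": [0, 0, 0], "jaw": -1}, {"travel": [0, 6, 0], "delta_rot": [0, 0, 0], "jaw": -1}, {"travel": [0, 6, 0], "delta_rot": [0, 0, 0], "jaw": -1}, {"travel": [0, 0, 0], "delta_rot": [0, 0, 0], "jaw": -1}])

```text
t: 35.05
eef_pos: [0.3906, 0.3534, 0.3984]
ee_rot: [-0.461, 3.107, 0.002]
force: [0.4, -0.2, 0.1]
finger_gap: 1.0
grip_force: 0.0
```

Run:
```python
from h import *
o,M=state();c=camera("wrist");np.save('h1.npy',c,allow_pickle=True);cv2.imwrite('pics/h1.png',c['frame'][:,:,::-1]);print(o['q'],proj(c,[[.4283,.2904,.1623],[.5002,.4632,.2]]))
```

```text
t 35.05 tcp [0.3906 0.3534 0.3984] x [-0.957  -0.2901 -0.0004] y [-0.2901  0.957   0.001 ] z [ 0.      0.0011 -1.    ] F [ 0.443  -0.2438  0.0961] gap 1.0 grip 0.0
[ 0.6879 -0.0136  1.9261  0.0009  1.2284 -1.1776] [[190.9869 296.0735]
 [455.2073 518.3225]]
```

View pics/h1.png

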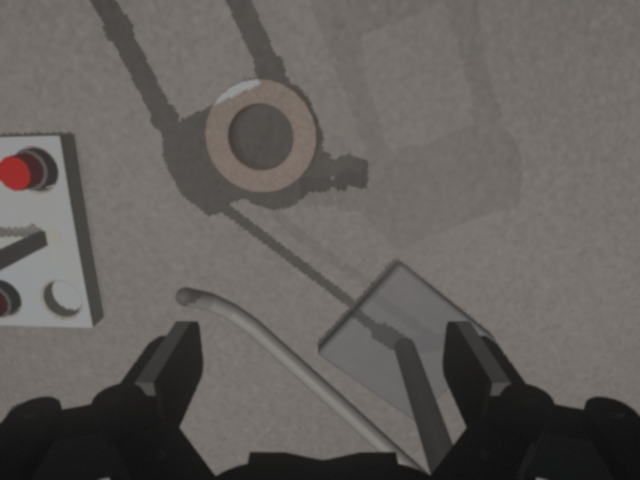

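Run:
```python
from h import *
h=np.load('h1.npy',allow_pickle=True).item();T=camera("top");S=camera("scene")
z=lambda x,y:(x/3.8+85-.3,y/3.8+210-.3)
L=dict(tip=(-.034,0,.165),a=(.1,.06,.016),b=(.1,-.06,.016),c=(.23,.06,.016),d=(.23,-.06,.016),post=(.16,0,.195))
O=[(h,'tip',(186.5,296)),(h,'a',(398,261)),(h,'b',(318,350)),(T,'tip',z(362,281)),(T,'a',z(216,288)),(T,'b',z(277,145)),(T,'c',z(62,224)),(T,'d',z(125,79)),(T,'post',z(78,164)),(S,'tip',(459,161))]
def W(p,l):
    c,s=np.cos(p[2]),np.sin(p[2]);return [p[0]+c*l[0]-s*l[1],p[1]+s*l[0]+c*l[1],l[2]]
f=lambda p:np.concatenate([proj(k,W(p,L[n]))[0]-o for k,n,o in O])
s=least_squares(f,[.44,.32,1.18],loss='soft_l1');print(s.x,np.degrees(s.x[2]));print(np.c_[s.fun.reshape(-1,2)]);p=s.x
print('tip',W(p,L['tip']),tri([h,T,S],[(186.5,296),z(362,281),(459,161)]),tri([T,S],[z(362,281),(459,161)]),tri([h,T],[(186.5,296),z(362,281)]))
# carrier in wrist/top
from carr import *
g=cv2.cvtColor(T['frame'],cv2.COLOR_RGB2GRAY);m=(g>150).astype(np.uint8);m[:,:225]=0;m[:,295:]=0;m[:218]=0;m[302:]=0
k=cv2.findContours(m,cv2.RETR_EXTERNAL,cv2.CHAIN_APPROX_NONE)[0];k=max(k,key=cv2.contourArea);r=cv2.minAreaRect(k);b=onz(T,cv2.boxPoints(r),.022);print(b,b.mean(0))
```

```text
[0.44   0.3197 1.191 ] 68.23701169784071
[[-0.8777 -0.4505]
 [ 2.761   0.9919]
 [-1.1234  3.4529]
 [-0.5984 -0.1442]
 [-1.5797  1.2919]
 [-1.2158 -0.5804]
 [-2.1145  0.9161]
 [-2.2446  0.0149]
 [ 1.0948  1.3259]
 [-2.6912 -1.0161]]
tip [np.float64(0.427370592742605), np.float64(0.28810459180793874), 0.165] [0.4286 0.2897 0.1633] [0.4283 0.2907 0.1625] [0.4276 0.2876 0.1636]
[[0.5672 0.1796 0.022 ]
 [0.5983 0.0715 0.022 ]
 [0.4284 0.0224 0.022 ]
 [0.3978 0.1293 0.022 ]] [0.4979 0.1007 0.022 ]
```

move_arm(plan=[{"travel": [-0.6, -5.4, 0], "delta_rot": [0, 0, 0], "jaw": -1}, {"travel": [-0.6, -5.4, 0], "delta_rot": [0, 0, 0], "jaw": -1}, {"travel": [-0.6, -5.4, 0], "delta_rot": [0, 0, 0], "jaw": -1}, {"travel": [-0.6, -5.4, 0], "delta_rot": [0, 0, 0], "jaw": -1}, {"travel": [-0.6, -5.4, 0], "delta_rot": [0, 0, 0], "jaw": -1}])

```text
t: 35.83
eef_pos: [0.4973, 0.0961, 0.3985]
ee_rot: [-0.448, 3.109, -0.001]
force: [0.5, -0.3, 0.3]
finger_gap: 1.001
grip_force: 0.0
```

move_arm(plan=[{"travel": [0, 0, 5], "delta_rot": [0, 0, 0], "jaw": -1}, {"travel": [0, 0, 2], "delta_rot": [0, 0, 0], "jaw": -1}, {"travel": [0, 0, 0], "delta_rot": [0, 0, 0], "jaw": -1}])

```text
t: 36.2
eef_pos: [0.496, 0.0976, 0.3261]
ee_rot: [0.447, -3.105, 0.001]
force: [0.1, -0.8, 0.7]
finger_gap: 1.0
grip_force: 0.0
```

Run:
```python
from carr import *
o,M=state();c=camera("wrist");np.save('g1.npy',c,allow_pickle=True);cv2.imwrite('pics/g1.png',c['frame'][:,:,::-1]);print(tocmd(o,[.498,.101,.215]));print(proj(c,pose([.498,.101,.283,0])))
r=red(c);print(r,onz(c,r[:,:2],.047))
```

```text
t 36.2 tcp [0.496  0.0976 0.3261] x [-0.9595 -0.2818  0.0048] y [-0.2818  0.9595  0.0002] z [-0.0046 -0.0011 -1.    ] F [ 0.0913 -0.8259  0.6825] gap 1.0 grip 0.0
[-0.3401  0.2645 11.1116]
[[368.815  315.2702]
 [285.524  315.024 ]
 [375.6706 144.9915]
 [281.1948 144.6224]
 [402.1902 348.9873]
 [251.5615 348.5674]
 [419.1435  99.5814]
 [238.2595  98.821 ]
 [329.4239 275.8512]]
[[ 380.8512  143.7965 1499.    ]
 [ 282.9774  329.7835 1104.    ]] [[0.4295 0.1122 0.047 ]
 [0.5619 0.0888 0.047 ]]
```

move_arm(plan=[{"travel": [-0.2, 0.3, 4], "delta_rot": [0, 0, 0], "jaw": -1}, {"travel": [0, 0, 4], "delta_rot": [0, 0, 0], "jaw": -1}, {"travel": [0, 0, 2.8], "delta_rot": [0, 0, 0], "jaw": -1}, {"travel": [0, 0, 0], "delta_rot": [0, 0, 0], "jaw": -1}])

```text
t: 36.75
eef_pos: [0.4975, 0.1029, 0.2194]
ee_rot: [0.452, -3.106, 0.0]
force: [-0.4, -0.7, -0.1]
finger_gap: 1.001
grip_force: 0.0
```

move_arm(plan=[{"travel": [0, 0, 0], "delta_rot": [0, 0, 0], "jaw": 0.2}, {"travel": [0, 0, 0], "delta_rot": [0, 0, 0], "jaw": 0.2}, {"travel": [0, 0, 0], "delta_rot": [0, 0, 0], "jaw": 0.2}, {"travel": [0, 0, 0], "delta_rot": [0, 0, 0], "jaw": 0.2}, {"travel": [0, 0, 0], "delta_rot": [0, 0, 0], "jaw": 0.2}], squeeze=70)

```text
t: 37.38
eef_pos: [0.4996, 0.1032, 0.2227]
ee_rot: [-0.452, 3.104, -0.001]
force: [0.1, -1.2, 6.3]
finger_gap: 0.647
grip_force: 75.8
```

move_arm(plan=[{"travel": [0, 0, -1], "delta_rot": [0, 0, 0], "jaw": 0.2}, {"travel": [0, 0, -2], "delta_rot": [0, 0, 0], "jaw": 0.2}, {"travel": [0, 0, -3], "delta_rot": [0, 0, 0], "jaw": 0.2}, {"travel": [0, 0, -2.5], "delta_rot": [0, 0, 0], "jaw": 0.2}, {"travel": [0, 0, -1.5], "delta_rot": [0, 0, 0], "jaw": 0.2}])

```text
t: 38.0
eef_pos: [0.4978, 0.1034, 0.3212]
ee_rot: [-0.452, 3.108, 0.0]
force: [-0.2, 0.2, -5.2]
finger_gap: 0.644
grip_force: 75.4
```

move_arm(plan=[{"travel": [0, 0, -0.5], "delta_rot": [0, 0, -0.1], "jaw": 0.2}, {"travel": [0, 0, 0], "delta_rot": [0, 0, -0.13], "jaw": 0.2}, {"travel": [0, 0, 0], "delta_rot": [0, 0, -0.13], "jaw": 0.2}, {"travel": [0, 0, 0], "delta_rot": [0, 0, -0.13], "jaw": 0.2}, {"travel": [0, 0, 0], "delta_rot": [0, 0, -0.13], "jaw": 0.2}])

```text
t: 38.62
eef_pos: [0.4973, 0.1033, 0.3241]
ee_rot: [1.384, -2.817, -0.001]
force: [0.0, -0.6, -6.5]
finger_gap: 0.647
grip_force: 75.4
```

move_arm(plan=[{"travel": [0, 0, 0], "delta_rot": [0, 0, -0.13], "jaw": 0.2}, {"travel": [0, 0, 0], "delta_rot": [0, 0, -0.1], "jaw": 0.2}, {"travel": [0, 0, 0], "delta_rot": [0, 0, -0.05], "jaw": 0.2}, {"travel": [0, 0, 0], "delta_rot": [0, 0, 0], "jaw": 0.2}])

```text
t: 39.12
eef_pos: [0.4952, 0.1164, 0.3243]
ee_rot: [1.74, -2.606, 0.023]
force: [0.6, -0.3, -5.9]
finger_gap: 0.648
grip_force: 75.6
```

```bash
cat > bar.py <<'E'
from h import *
o,M=state();b=o['eef_pos'];c,s=np.cos(1.19),np.sin(1.19);seat=np.array([.4405,.3205])
d=b[:2]-seat;print('stand coords of TCP mm',1000*np.array([c*d[0]+s*d[1],-s*d[0]+c*d[1]]),'bar z',b[2]-.1327,'yaw tool x -180',np.degrees(np.arctan2(-M[1,0],-M[0,0])),'q',o['q'])
for X,z in((-110,.3187),(-70,.3187),(0,.3187)): print(X,tocmd(o,[seat[0]+c*X/1000,seat[1]+s*X/1000,z]))
c=camera("wrist");r=red(c,200);print('caps tool frame mm',[M.T@(onz(c,[q[:2]],b[2]-.1327-.04)[0]-b)*1000 for q in r])
E
python3 bar.py
```

```text
t 39.12 tcp [0.4952 0.1164 0.3243] x [-0.3835 -0.9234  0.0145] y [-0.9235  0.3834 -0.0078] z [ 0.0017 -0.0163 -0.9999] F [ 0.6405 -0.2727 -5.9199] gap 0.648 grip 75.55237669497728
stand coords of TCP mm [-169.1534 -126.6185] bar z 0.19161036854365512 yaw tool x -180 67.44748005444927 q [ 0.1875  0.0159  2.0397 -0.0185  1.0874 -2.5519]
-110 [-5.7601 12.74    0.3783]
-70 [-9.7593 12.7908  0.3201]
0 [-16.758   12.8798   0.2183]
caps tool frame mm [array([ 70.4891,  33.2407, 173.4825]), array([ 66.5041,  20.7447, 173.5225]), array([-48.7736, -28.6376, 172.242 ])]
```

move_arm(plan=[{"travel": [0, 2, 0], "delta_rot": [0, 0, 0.1], "jaw": 0.2}, {"travel": [-1, 3, 0], "delta_rot": [0, 0, 0], "jaw": 0.2}, {"travel": [-1, 3, 0], "delta_rot": [0, 0, 0], "jaw": 0.2}, {"travel": [-1, 2, 0], "delta_rot": [0, 0, 0], "jaw": 0.2}, {"travel": [0, 0, 0], "delta_rot": [0, 0, 0], "jaw": 0.2}])

```text
t: 39.8
eef_pos: [0.4202, 0.1885, 0.3233]
ee_rot: [1.609, -2.691, 0.024]
force: [1.4, 0.1, -5.5]
finger_gap: 0.646
grip_force: 76.4
```

```bash
cat >> bar.py <<'E'
x=-np.array([np.cos(1.19),np.sin(1.19),0]);z=np.array([0,0,-1.]);G=np.c_[x,np.cross(z,x),z];print('rot',R.from_matrix(M.T@G).as_rotvec())
E
python3 bar.py
```

```text
t 39.8 tcp [0.4202 0.1885 0.3233] x [-0.4734 -0.8807  0.0131] y [-0.8808  0.4734 -0.0099] z [ 0.0025 -0.0162 -0.9999] F [ 1.3562  0.0831 -5.4529] gap 0.646 grip 76.44774332642555
stand coords of TCP mm [-130.0551  -30.2461] bar z 0.19059921907617441 yaw tool x -180 61.73900012506412 q [ 0.3737 -0.0779  2.1326 -0.018   1.0905 -2.2664]
-110 [-1.6593  3.2347  0.4064]
-70 [-5.6337  3.683   0.3499]
0 [-12.5889   4.4676   0.2512]
caps tool frame mm [array([ 68.3598,  28.4557, 173.3376]), array([-49.0483, -28.4248, 172.3613])]
rot [-0.0091 -0.0136 -0.1124]
```

move_arm(plan=[{"travel": [0, 0, 0], "delta_rot": [-0.009, -0.014, -0.112], "jaw": 0.2}, {"travel": [0, 1.5, 0], "delta_rot": [0, 0, 0], "jaw": 0.2}, {"travel": [0, 1.4, 0], "delta_rot": [0, 0, 0], "jaw": 0.2}, {"travel": [0, 0, 0], "delta_rot": [0, 0, 0], "jaw": 0.2}, {"travel": [0, 0, 0], "delta_rot": [0, 0, 0], "jaw": 0.2}])

```text
t: 40.48
eef_pos: [0.3942, 0.1986, 0.3236]
ee_rot: [-1.756, 2.603, -0.001]
force: [-0.7, 0.4, -6.3]
finger_gap: 0.643
grip_force: 76.8
```

```bash
python3 bar.py
python3 - <<'E'
from h import *
c=camera("wrist");S=camera("scene")
a=cv2.resize(c['frame'],(400,300));b=cv2.resize(S['frame'][60:300,340:640],(400,300),interpolation=cv2.INTER_CUBIC)
cv2.imwrite('pics/e1.png',np.vstack([a,b])[:,:,::-1]);np.save('e1.npy',c,allow_pickle=True)
print(proj(c,[[.4405-.371*.034,.3205-.928*.034,.165],[.4405,.3205,.155]]))
E
```

```text
t 40.48 tcp [0.3942 0.1986 0.3236] x [-0.3743 -0.9273 -0.0007] y [-0.9273  0.3743 -0.0014] z [ 0.0015  0.0001 -1.    ] F [-0.6569  0.4061 -6.3235] gap 0.643 grip 76.79617742076516
stand coords of TCP mm [-130.3666   -2.3692] bar z 0.1908552752242029 yaw tool x -180 68.02125873726214 q [ 0.4104 -0.12    2.17   -0.0005  1.0902 -2.3474]
-110 [-2.0356  0.2433  0.4866]
-70 [-6.0356  0.2545  0.4895]
0 [-13.0356   0.2742   0.4944]
caps tool frame mm [array([ 65.9445,  21.181 , 172.6239]), array([ 70.8139,  36.2733, 172.5996]), array([-49.4097, -28.3827, 172.7747])]
rot [-0.0014  0.0007 -0.0028]
[[331.0658 539.0764]
 [330.3691 566.8823]]
```

move_arm(plan=[{"travel": [0, 0.25, 0], "delta_rot": [0, 0, 0], "jaw": 0.2}, {"travel": [-2, 0, 0], "delta_rot": [0, 0, 0], "jaw": 0.2}, {"travel": [-2, 0, 0], "delta_rot": [0, 0, 0], "jaw": 0.2}, {"travel": [-1, 0, 0], "delta_rot": [0, 0, 0], "jaw": 0.2}, {"travel": [0, 0, 0], "delta_rot": [0, 0, 0], "jaw": 0.2}])

```text
t: 41.25
eef_pos: [0.4111, 0.2468, 0.3234]
ee_rot: [-1.759, 2.603, -0.0]
force: [-0.3, 0.1, -5.8]
finger_gap: 0.644
grip_force: 76.8
```

```bash
python3 bar.py | head -2
python3 - <<'E'
from h import *
c=camera("wrist");S=camera("scene");T=camera("top")
f=S['frame'];a=cv2.resize(f[100:250,380:580],(800,600),interpolation=cv2.INTER_CUBIC)
t=cv2.resize(T['frame'][220:320,100:250],(300,200),interpolation=cv2.INTER_CUBIC);a[:200,:300]=t
cv2.imwrite('pics/e2.png',a[:,:,::-1])
E
```

```text
t 41.25 tcp [0.4111 0.2468 0.3234] x [-0.3731 -0.9278 -0.0002] y [-0.9278  0.3731 -0.0004] z [ 0.0005 -0.     -1.    ] F [-0.2688  0.067  -5.7965] gap 0.644 grip 76.79173590615392
stand coords of TCP mm [-79.324   -0.0959] bar z 0.19065844108331167 yaw tool x -180 68.09527570620796 q [ 0.4888 -0.0414  2.0982 -0.0003  1.0844 -2.2703]
```

View pics/e2.png

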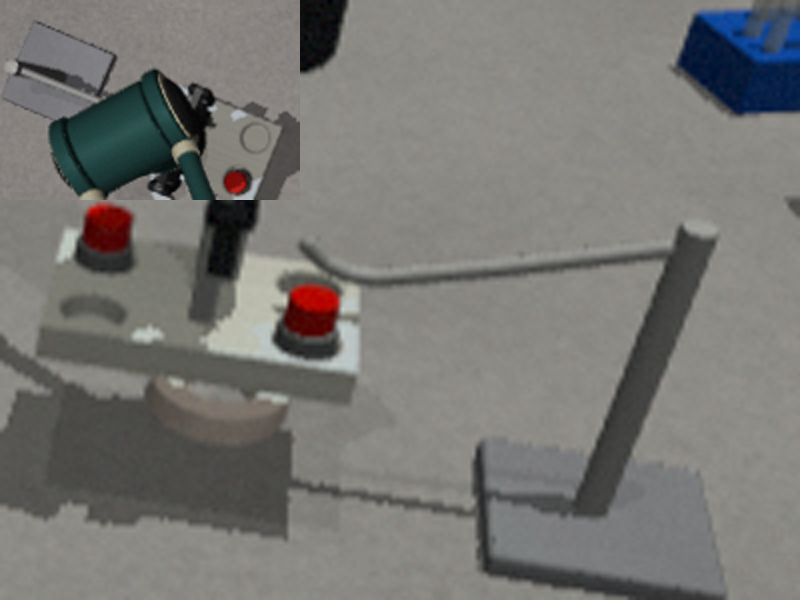

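move_arm(plan=[{"travel": [-2, 0, 0], "delta_rot": [0, 0, 0], "jaw": 0.2}, {"travel": [-2, 0, 0], "delta_rot": [0, 0, 0], "jaw": 0.2}, {"travel": [-1, 0, 0], "delta_rot": [0, 0, 0], "jaw": 0.2}, {"travel": [0, 0, 0], "delta_rot": [0, 0, 0], "jaw": 0.2}])

```text
t: 41.95
eef_pos: [0.4298, 0.2931, 0.3234]
ee_rot: [-1.758, 2.603, -0.0]
force: [-0.5, 0.2, -6.6]
finger_gap: 0.646
grip_force: 76.8
```

move_arm(plan=[{"travel": [-1.5, 0, 0], "delta_rot": [0, 0, 0], "jaw": 0.2}, {"travel": [-1.4, 0, 0], "delta_rot": [0, 0, 0], "jaw": 0.2}, {"travel": [0, 0, 0], "delta_rot": [0, 0, 0], "jaw": 0.2}, {"travel": [0, 0, 0], "delta_rot": [0, 0, 0], "jaw": 0.2}])

```text
t: 42.45
eef_pos: [0.4402, 0.319, 0.3233]
ee_rot: [1.757, -2.604, 0.001]
force: [0.5, -0.1, -5.8]
finger_gap: 0.642
grip_force: 76.8
```

```bash
python3 bar.py
```

```text
t 42.45 tcp [0.4402 0.319  0.3233] x [-0.3741 -0.9274  0.0004] y [-0.9274  0.3741 -0.0002] z [ 0.0001 -0.0004 -1.    ] F [ 0.4967 -0.1056 -5.8299] gap 0.642 grip 76.79440593346953
stand coords of TCP mm [-1.4789 -0.2695] bar z 0.1905690517817499 yaw tool x -180 68.02899154899791 q [ 0.5814  0.0831  1.9713 -0.0005  1.0875 -2.1765]
-110 [10.852  -0.0019  0.4611]
-70 [6.852  0.0088 0.4595]
0 [-0.148   0.0274  0.4568]
caps tool frame mm [array([ 66.417 ,  20.8747, 172.7209]), array([-48.5727, -28.1675, 172.6876])]
rot [-0.0002 -0.0004 -0.0027]
```

Now advance a bit more and lower 3 cm in small steps.

move_arm(plan=[{"travel": [-0.3, 0, 1], "delta_rot": [0, 0, 0], "jaw": 0.2}, {"travel": [0, 0, 1], "delta_rot": [0, 0, 0], "jaw": 0.2}, {"travel": [0, 0, 0.5], "delta_rot": [0, 0, 0], "jaw": 0.2}, {"travel": [0, 0, 0.3], "delta_rot": [0, 0, 0], "jaw": 0.2}, {"travel": [0, 0, 0], "delta_rot": [0, 0, 0], "jaw": 0.2}])

```text
t: 43.12
eef_pos: [0.4414, 0.3218, 0.2952]
ee_rot: [-1.757, 2.604, -0.0]
force: [0.4, -0.7, -5.1]
finger_gap: 0.647
grip_force: 76.8
```

move_arm(plan=[{"travel": [0, 0, 0.2], "delta_rot": [0, 0, 0], "jaw": 0.2}, {"travel": [0, 0, 0.2], "delta_rot": [0, 0, 0], "jaw": 0.2}, {"travel": [0, 0, 0], "delta_rot": [0, 0, 0], "jaw": 0.2}])

```text
t: 43.5
eef_pos: [0.4416, 0.322, 0.292]
ee_rot: [-1.756, 2.603, -0.0]
force: [-0.8, -0.3, -3.7]
finger_gap: 0.645
grip_force: 77.0
```

move_arm(plan=[{"travel": [0, 0, 0.2], "delta_rot": [0, 0, 0], "jaw": 0.2}, {"travel": [0, 0, 0.2], "delta_rot": [0, 0, 0], "jaw": 0.2}, {"travel": [0, 0, 0], "delta_rot": [0, 0, 0], "jaw": 0.2}])

```text
t: 43.88
eef_pos: [0.4418, 0.3221, 0.2912]
ee_rot: [-1.756, 2.603, -0.001]
force: [-7.8, -5.2, 15.9]
finger_gap: 0.649
grip_force: 79.0
```

```bash
python3 bar.py|head -2
```

```text
t 43.88 tcp [0.4418 0.3221 0.2912] x [-0.3743 -0.9273 -0.0015] y [-0.9273  0.3743 -0.0014] z [ 0.0018  0.0008 -1.    ] F [-7.7914 -5.1904 15.8909] gap 0.649 grip 78.98238139227033
stand coords of TCP mm [ 1.9573 -0.6286] bar z 0.15850592530986266 yaw tool x -180 68.0164422951327 q [ 0.5845  0.1219  1.9934 -0.0004  1.0243 -2.1732]
```

move_arm(plan=[{"travel": [0.1, 0, -0.15], "delta_rot": [0, 0, 0], "jaw": 0.2}, {"travel": [0, 0, -0.05], "delta_rot": [0, 0, 0], "jaw": 0.2}, {"travel": [0, 0, 0], "delta_rot": [0, 0, 0], "jaw": 0.2}], squeeze=20)

```text
t: 44.3
eef_pos: [0.4416, 0.3217, 0.2915]
ee_rot: [-1.755, 2.601, 0.001]
force: [-3.3, 0.2, 8.0]
finger_gap: 0.648
grip_force: 78.1
```

```bash
python3 bar.py|head -2
```

```text
t 44.3 tcp [0.4416 0.3217 0.2915] x [-0.3746 -0.9272 -0.0034] y [-0.9272  0.3746 -0.0016] z [ 0.0028  0.0025 -1.    ] F [-3.2635  0.1815  8.0445] gap 0.648 grip 78.09662137180567
stand coords of TCP mm [ 1.493  -0.5782] bar z 0.1587746736868915 yaw tool x -180 68.00300215514105 q [ 0.5838  0.1203  1.9947  0.0007  1.0229 -2.1742]
```

Now open slowly.

move_arm(plan=[{"travel": [0, 0, -0.1], "delta_rot": [0, 0, 0], "jaw": 0.2}, {"travel": [0, 0, 0], "delta_rot": [0, 0, 0], "jaw": -0.35}, {"travel": [0, 0, 0], "delta_rot": [0, 0, 0], "jaw": -0.5}, {"travel": [0, 0, 0], "delta_rot": [0, 0, 0], "jaw": -0.7}, {"travel": [0, 0, 0], "delta_rot": [0, 0, 0], "jaw": -1}])

```text
t: 44.98
eef_pos: [0.4411, 0.3208, 0.2903]
ee_rot: [-1.757, 2.604, -0.0]
force: [0.0, 0.2, -0.0]
finger_gap: 0.998
grip_force: 0.0
```

move_arm(plan=[{"travel": [0, 0, 0], "delta_rot": [0, 0, 0], "jaw": -1}, {"travel": [0, 0, 0], "delta_rot": [0, 0, 0], "jaw": -1}, {"travel": [0, 0, 0], "delta_rot": [0, 0, 0], "jaw": -1}])

```text
t: 45.35
eef_pos: [0.4411, 0.3209, 0.2905]
ee_rot: [-1.757, 2.604, -0.0]
force: [0.2, -0.0, -0.8]
finger_gap: 0.999
grip_force: 0.0
```

```bash
python3 bar.py
```

```text
t 45.35 tcp [0.4411 0.3209 0.2905] x [-0.3744 -0.9273 -0.0005] y [-0.9273  0.3744 -0.0006] z [ 0.0007  0.0002 -1.    ] F [ 0.2163 -0.0352 -0.8451] gap 0.999 grip 0.0
stand coords of TCP mm [ 0.6057 -0.377 ] bar z 0.15776897170210455 yaw tool x -180 68.01431461115283 q [ 0.5834  0.1208  1.9962 -0.0003  1.0239 -2.1743]
-110 [11.0592  0.0036 -2.8286]
-70 [ 7.0592  0.0153 -2.8266]
0 [ 0.0593  0.0358 -2.8232]
caps tool frame mm [array([ 65.4549,  21.7076, 172.6544]), array([-51.6923, -29.6374, 172.7437])]
rot [-0.0006  0.0005 -0.0029]
```

move_arm(plan=[{"travel": [0, 0, -1], "delta_rot": [0, 0, 0], "jaw": -1}, {"travel": [0, 0, -2], "delta_rot": [0, 0, 0], "jaw": -1}, {"travel": [0, 0, -3], "delta_rot": [0, 0, 0], "jaw": -1}, {"travel": [0, 0, -4], "delta_rot": [0, 0, 0], "jaw": -1}, {"travel": [0, 0, -4], "delta_rot": [0, 0, 0], "jaw": -1}])

```text
t: 46.02
eef_pos: [0.4408, 0.3208, 0.4323]
ee_rot: [-1.756, 2.603, -0.0]
force: [-0.4, -0.1, 1.0]
finger_gap: 1.003
grip_force: 0.0
```

move_arm(plan=[{"travel": [2, -5, 0], "delta_rot": [0, 0, 0], "jaw": -1}, {"travel": [2, -5, 0], "delta_rot": [0, 0, 0], "jaw": -1}, {"travel": [0, -5, 0], "delta_rot": [0, 0, 0], "jaw": -1}, {"travel": [0, -5, 0], "delta_rot": [0, 0, 0], "jaw": -1}, {"travel": [0, 0, 0], "delta_rot": [0, 0, 0], "jaw": -1}])

```text
t: 46.65
eef_pos: [0.614, 0.2072, 0.4307]
ee_rot: [-1.752, 2.606, -0.002]
force: [-0.4, 0.3, 0.2]
finger_gap: 0.999
grip_force: 0.0
```

Run:
```python
from carr import *
o,M=state()
for k in range(2):
    T=camera("top");S=camera("scene");t=red(T);s=red(S);t=t[t[:,1]>150]
    for z,sel in ((.118,t[t[:,0]<300]),(.044,t[t[:,0]>=300])):
        for q in sel:
            e=proj(S,onz(T,[q[:2]],z))[0];j=np.argmin(np.hypot(*(s[:,:2]-e).T));print(q,tri([T,S],[q[:2],s[j,:2]]),np.hypot(*(s[j,:2]-e)))
c,s_=np.cos(1.19),np.sin(1.19)
for x,y in((.06,-.03),(-.06,.03)): print('expected',.4405+c*x-s_*y,.3205+s_*x+c*y,.12)
```

```text
t 46.65 tcp [0.614  0.2072 0.4307] x [-0.3774 -0.926  -0.0005] y [-0.926   0.3774 -0.0017] z [ 0.0018 -0.0002 -1.    ] F [-0.3591  0.2758  0.1928] gap 0.999 grip 0.0
[458.2195 272.8171  82.    ] [ 0.4563 -0.4558  0.0391] 1.942017433568062
[438.5542 280.5301  83.    ] [ 0.4354 -0.3994  0.0388] 1.952882765412869
[421.6829 284.4024  82.    ] [ 0.4252 -0.3518  0.0387] 1.9061692619643358
[458.2195 272.8171  82.    ] [ 0.4563 -0.4558  0.0393] 1.8445842998250275
[438.5542 280.5301  83.    ] [ 0.4354 -0.3994  0.0389] 1.9516999128731556
[421.6829 284.4024  82.    ] [ 0.4252 -0.3519  0.0389] 1.83326072991679
expected 0.490650661353107 0.36505234186713403 0.12
expected 0.39034933864689303 0.275947658132866 0.12
```

move_arm(plan=[{"travel": [5.5, -1, 0], "delta_rot": [0, 0, 0.1], "jaw": -1}, {"travel": [5.5, -1, 0], "delta_rot": [0, 0, 0.15], "jaw": -1}, {"travel": [5.5, -1, 0], "delta_rot": [0, 0, 0.15], "jaw": -1}, {"travel": [5.5, -1, 0], "delta_rot": [0, 0, 0.15], "jaw": -1}, {"travel": [5, 0, 0], "delta_rot": [0, 0, 0.15], "jaw": -1}])

```text
t: 47.48
eef_pos: [0.4852, -0.0259, 0.4308]
ee_rot: [-0.75, 3.049, -0.001]
force: [-0.4, -1.1, 0.8]
finger_gap: 0.999
grip_force: 0.0
```

move_arm(plan=[{"travel": [0, 0, 0], "delta_rot": [0, 0, 0], "jaw": -1}, {"travel": [0, 0, 0], "delta_rot": [0, 0, 0], "jaw": -1}, {"travel": [0, 0, 0], "delta_rot": [0, 0, 0], "jaw": -1}])

```text
t: 47.85
eef_pos: [0.4875, -0.0242, 0.4308]
ee_rot: [-0.761, 3.046, 0.0]
force: [0.4, -0.9, -0.3]
finger_gap: 0.998
grip_force: 0.0
```

Run:
```python
from carr import *
o,M=state();S=camera("scene")
for k in range(2):
    T=camera("top");S=camera("scene");t=red(T);s=red(S);t=t[t[:,1]>150]
    for q in t[t[:,0]<300]:
        e=proj(S,onz(T,[q[:2]],.116))[0];j=np.argmin(np.hypot(*(s[:,:2]-e).T));print(q,tri([T,S],[q[:2],s[j,:2]]),np.hypot(*(s[j,:2]-e)))
print(proj(S,[[.4907,.365,.112],[.3903,.2759,.112]]),s)
```

```text
t 47.85 tcp [ 0.4875 -0.0242  0.4308] x [-0.8827 -0.47   -0.0016] y [-0.47    0.8827 -0.0003] z [ 0.0016  0.0004 -1.    ] F [ 0.3906 -0.8752 -0.255 ] gap 0.998 grip 0.0
[157.4043 260.117   94.    ] [0.4902 0.3609 0.1082] 2.9445015990371908
[190.1939 298.3673  98.    ] [0.3898 0.2714 0.1098] 2.1772973917529486
[157.4043 260.117   94.    ] [0.4901 0.3609 0.1083] 2.899424701087287
[190.2062 298.4227  97.    ] [0.3897 0.2716 0.1097] 2.2327391143002426
[[494.6639 193.2284]
 [441.2712 171.7505]] [[167.5794  76.729  214.    ]
 [610.0263  89.3947  76.    ]
 [621.6129  85.3548  31.    ]
 [575.8571  89.3061  49.    ]
 [586.9091  86.9545  22.    ]
 [591.6622  90.7703  74.    ]
 [600.8636  90.0909  22.    ]
 [579.2222  94.8889  27.    ]
 [632.0602 144.3579 299.    ]
 [439.2521 172.5546 119.    ]
 [492.2448 194.5734 143.    ]
 [175.3942 224.0657 137.    ]
 [153.1429 228.3929 140.    ]
 [124.9803 236.2105 152.    ]]
```

```bash
python3 -c "
from rig import *
print(hand_in())"
```

```text
the job is handed in; nothing more can be done
None
```

I handed the job in: the two pots that fit are seated in diagonal wells, the three wide pots stand in the white tray, and the loaded carrier hangs level on the hook, released. My last camera check found all five pots upright where they should be. It did not re-measure the bottle, jar and tape roll, but I never moved them on purpose.

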